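# Put the drip coffee filter together on the mug

### The job

Get the metal drip coffee filter ready on the blue mug: first lay the wide plate centrally over the mug's mouth, then stand the brewing cup in the plate's collar, lower the press to the bottom of the cup, and last close the cup with the domed lid. Each part must sit fully home and level, and be let go, before you go on to the next. Leave the mug standing where it is, and do not shift or knock over the spice jars, salt shaker, egg timer and tea tin.

Things in the scene. Friction and masses are not known exactly. Their poses are not given: they have to be found in the camera images.
- plate: Wide steel saucer plate, 100 mm across, 22 mm high, collar upwards, about 90 g. Origin: centre of underside, z up, yaw meaningless. From below: round spigot 52 mm across, 5 mm high, that enters the mug's mouth; disc from 5 to 8 mm; on it a ring collar, 64 mm outside, 59 mm inside, from 8 to 22 mm. Grasp across the collar's outside. Seated, its origin is 5 mm below the mouth point.
- chamber: Brewing cup: open steel cup, 55 mm across (57 at the rim), 46 mm high, about 80 g, with small wire ears on its +x and -x sides reaching 40 mm from the axis at 36 mm height. Origin: centre of underside, z up. Foot narrows to 50 mm; inside 50 mm across, floor 3 mm thick. Grasp across its y axis, between the ears. Stands inside the plate's collar, origin then 8 mm above the plate's.
- press: Press: perforated steel disc 43 mm across, 3 mm thick, with a thin upright stem (6 mm) and a black knob 13 mm across from 42 to 56 mm height; stands on its disc, about 50 g. Origin: centre of underside, z up the stem, yaw meaningless. Grasp by the knob. On the cup's floor its origin is 3 mm above the cup's, and the knob stands 13 mm out of the cup.
- lid: Hollow domed steel lid, 62 mm across, 43 mm high, about 60 g, right way up. Origin: centre of underside, z up, yaw meaningless. From below: ring 45 mm across, 5 mm high, that enters the cup's mouth; flange from 5 to 7.5 mm that rests on the cup's rim; dome 47 mm across to 27 mm; black knob 16 mm across from 33 to 43 mm. Grasp by the knob. Seated, its origin is 41 mm above the cup's.
- mug_mouth (a point): Centre of the mouth of the blue ceramic mug, at rim height, 98 mm above the table; z up. The mug stands loose and upright, 85 mm across outside and some 70 to 76 mm inside at the rim; its handle points along this frame's -y, to 74 mm from the mouth's centre. 290 g.
- spice_jar_red: Bystander: spice jar with red cap and black label, 45 mm across, 106 mm high. Origin: centre of its underside. Stands loose among the parts.
- spice_jar_b: Bystander: second spice jar with red cap, brown label, 45 mm across, 106 mm high, at the back of the table. Origin: centre of its underside.
- salt_shaker: Bystander: glass salt shaker with grey cap, 44 mm across, 90 mm high. Origin: centre of its underside. Stands loose among the parts.
- egg_timer: Bystander: bell-shaped grey egg timer, 58 mm across, 54 mm high. Origin: centre of its underside. Stands loose among the parts.
- tea_tin: Bystander: green tea tin with wooden lid, 62 mm across, 85 mm high, at the back of the table. Origin: centre of its underside.

How it is judged:
By the outcome, as a careful person would: the job done as asked, in the order asked, and still so for the second after the job is handed in, with the robot touching nothing.
It also fails if it takes over 120 s, if anything falls off the work surface, if the arm or the gripper's body presses on something with over 40 N, if the wrist force passes 120 N, or if a joint passes its speed limit or range.

### The arm

A 7-joint arm with a two-finger parallel gripper is mounted at the origin on a cart in front of the work surface, level with it; the furniture and walls round the work are solid. World frame = base frame: x ahead of the robot, y to its left, z up, the work surface at z = 0. Lengths are in mm, angles in degrees, forces in N, time in s.
With the tool pointing down it reaches from about 425 to 800 mm from the base axis. Payload 8.3 kg.
Tool frame: the origin (TCP) lies midway between the tips of the shut fingers; the grasp point (between the pads) lies env.hold_point_z behind it (env.hold_point_z is the distance from the TCP to the grasp point, in mm); z points along the fingers, y is the direction in which the jaws open and shut (so a half turn about z gives the same grasp; the last joint's range is limited). The gripper opens to 85 mm and grips with 20 to 120 N. Pads are 22 mm wide; open, the fingers measure 114 mm over their backs; the gripper's body (76 mm by 85 mm) begins 54 mm behind the grasp point. The pads swing forward as they close: fully open they stand 13 mm farther back than shut.
Start: joints at [-79.922, 21.967, 0.94, 78.501, -0.361, 79.538, -2.664], TCP at [147.782, 607.257, 206.979] pointing down, gripper open.
Joint ranges: [-169.22, 169.22], [-14.56, 117.87], [-87.37, 89.26], [10.42, 133.3], [-82.24, 262.24], [0.94, 117.77], [-172.7, 172.7]. Speed limits (degrees/s): [136.94, 136.94, 172.46, 172.46, 180, 180, 180].

### API

Orientations are given as [roll, pitch, yaw] about the fixed x, y, z axes, in that order (R = Rz(yaw) Ry(pitch) Rx(roll)).
In Python, from workcell import env, imaging gives the robot as it stands. The module is installed in compiled form; this text tells all that it offers.
- The arm moves only by the tool servo_tool, never from a script. Its arguments are lists of equal length, an entry for each row: "linear": the shift along the world's x, y, z each as a share of 60 cm, from -1 to 1, a list of three; "angular": the turn, a rotation vector about the world's x, y, z each as a share of 0.5 rad, from -1 to 1, a list of three. A call has 1 to 5 rows; each row shifts and turns the commanded pose from where the row before left it; what a row does not reach is not made up. A row lasts 1/12 s, in which the tool goes at most 41.7 mm and 7.16 degrees, less where a joint would pass 70% of its speed; a pose out of reach is approached as far as the arm can. A call with a number of a shift or a turn outside -1 to 1 is refused whole. A call with a gripper value outside its range is refused whole. "claw" is the closure, from -1 (fully open) to 1 (shut), set as the call begins (left out, the last holds). The fingers move at their own pace and stop on an object; the grip force is fixed at half the most. Time passes only in rows, so rows that do not move let the fingers close. It gives the time, the measured TCP pose, the force and the opening at its end, in the units of the state.
- env.state(): the state, without advancing time (a new reading comes with each control period).
- imaging.capture(name): name is "scene" or "top" or "wrist"; returns the picture (480x640x3 uint8, blue, green, red); there is no depth.
- imaging.camera_params(name): a dict with "K" (3x3 intrinsics, pixels), "R" (3x3) and "t" (3): a world point X has camera coordinates R X + t. Camera axes: x right, y down, z forward; pixel columns grow to the right and rows downward; lengths in mm; the calibration is good to about 2 mm. The wrist camera is an equidistant fisheye: a pixel r from the principal point sees the ray r / f radians off the axis. A picture is of the moment at which its call begins: read the wrist's pose just before it. camera_params takes no time and is no camera call; for the wrist camera it gives the pose at the moment of the call.
- env.job_done(): hands the job in, once; it reports no verdict.
The state is a dict: "t": time; "joint_pos": joint angles; "joint_velocities": joint speeds; "joint_efforts": joint torques, N m; "tool_pos": TCP position; "tool_rot": TCP orientation; "ft_force": force on the tool from outside, world axes, zero at the start; "wrist_torque": the same for the moment, N m; "opening": finger opening in mm.
Only numpy, scipy, OpenCV 4.12 (cv2) and the standard library are available. Lean on these libraries where they do the work, as an engineer would, in place of code of your own. Each camera call takes 0.05 s, during which the arm holds its last target. There are 200 camera calls.

## Working session

There is one attempt and no reset: what is moved stays moved. The work goes in short steps, Python scripts to look and compute and a tool call to move; the robot and the scene stay as the last step left them, time stands still between calls to the robot, and variables do not carry over. Pictures are saved under pics/ and viewed, about 12 in all and at most 16, crops included, and the job is handed in when it is done.

Besides the shell and the picture viewer there is one more tool, called by a JSON object that holds its "api" and its "payload", one argument or row to a line. servo_tool: Moves the arm, as the interface text tells. Shift numbers are shares of 60 cm and turn numbers shares of 0.5 rad, none past 1 either way. Its arguments: {"type":"object","properties":{"linear":{"type":"array","items":{"type":"array","items":{"type":"number","minimum":-1,"maximum":1}}},"angular":{"type":"array","items":{"type":"array","items":{"type":"number","minimum":-1,"maximum":1}}},"claw":{"type":"number"}},"required":["linear","angular"]}

```bash
mkdir -p pics
python3 - <<'E'
from workcell import env, imaging
import cv2
print(env.state()); print(env.hold_point_z)
for n in ("scene","top"):
    cv2.imwrite(f"pics/{n}0.png",imaging.capture(n)); p=imaging.camera_params(n); print(n,p)
print(imaging.camera_params("wrist"))
E
```

```text
{'t': 0.0, 'joint_pos': array([-79.92051768,  22.01406418,   0.9356642 ,  78.56156232,
        -0.36016319,  79.53906992,  -2.66474225]), 'joint_velocities': array([ 0.12273255, -0.06195165, -0.07425948, -0.03361087, -0.10893256,
        0.03637869,  0.00629605]), 'joint_efforts': array([-5.80857977e-04, -6.27589417e+01,  8.43766686e-01, -3.71819615e+01,
        1.64181506e-02,  1.41919442e-02, -2.99010924e-05]), 'tool_pos': array([147.66202483, 606.7314918 , 205.98950211]), 'tool_rot': array([-1.79888124e+02,  1.86032467e-03,  1.66322238e+02]), 'ft_force': array([-0.37407234, -0.73307855, -0.61665184]), 'wrist_torque': array([ 0.00649634,  0.00469667, -0.03194403]), 'opening': 85.60175269984306}
18.700000000000003
scene {'K': array([[522.99121898,   0.        , 326.60824551],
       [  0.        , 522.99121898, 240.75093795],
       [  0.        ,   0.        ,   1.        ]]), 'R': array([[-0.48081402, -0.87655241, -0.02176575],
       [-0.38011198,  0.23074339, -0.89569658],
       [ 0.7901473 , -0.42239005, -0.44413273]]), 't': array([308.06822194, 262.73467824, 480.44874217])}
top {'K': array([[618.93184161,   0.        , 314.86385886],
       [  0.        , 618.93184161, 241.74824326],
       [  0.        ,   0.        ,   1.        ]]), 'R': array([[-0.02280254, -0.99951729,  0.02110067],
       [-0.98829838,  0.01935252, -0.15130037],
       [ 0.15081898, -0.02430379, -0.9882626 ]]), 't': array([  30.32516761,  551.7127167 , 1376.73626737])}
{'K': array([[371.64829954,   0.        , 316.79579457],
       [  0.        , 371.64829954, 246.74823469],
       [  0.        ,   0.        ,   1.        ]]), 'R': array([[ 0.23641522,  0.97164776, -0.00290965],
       [ 0.93008999, -0.22543516,  0.29002   ],
       [ 0.28114135, -0.07127138, -0.95701616]]), 't': array([-623.96267305,  -37.63841487,  380.15020339])}
```

View pics/scene0.png

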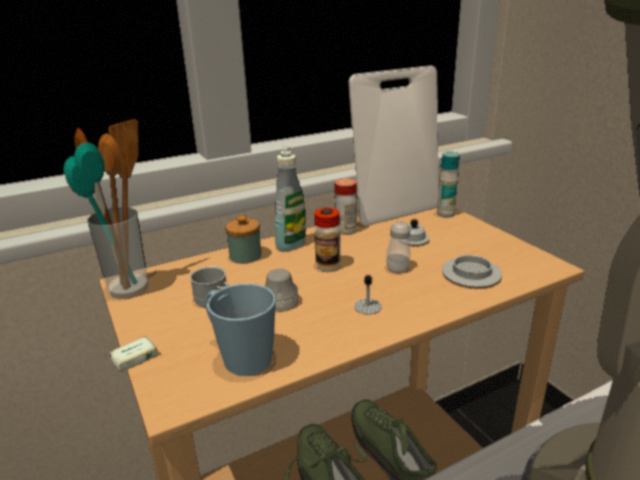

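View pics/top0.png

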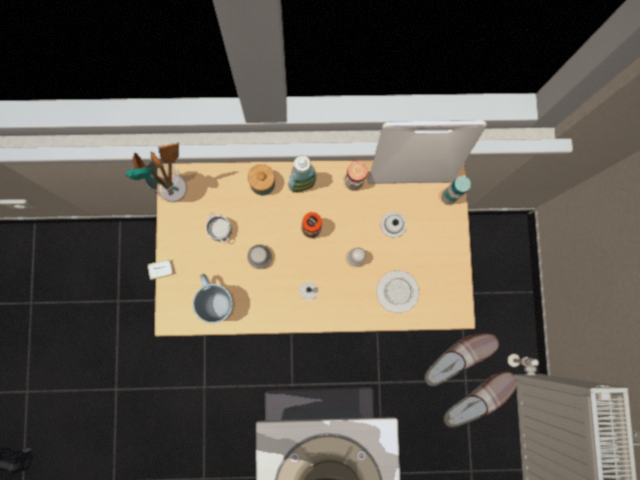

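The scene view shows all the parts. In the top view: plate (398,291), chamber (220,229), press (309,291), lid (393,225), mug (213,303) with its handle toward (205,281), red jar (312,225), shaker (357,257), timer (260,257).

```bash
cat > h.py <<'E'
from workcell import env, imaging
import cv2, numpy as np
def ray(n,u,v,p=None):
    p=p or imaging.camera_params(n); K=p["K"]
    x=(u-K[0,2])/K[0,0]; y=(v-K[1,2])/K[1,1]
    if n=="wrist":
        r=np.hypot(x,y); s=np.sin(r)/r if r>1e-9 else 1; d=np.array([x*s,y*s,np.cos(r)])
    else: d=np.array([x,y,1.])
    return -p["R"].T@p["t"], p["R"].T@d
def at(n,u,v,z,p=None):
    c,d=ray(n,u,v,p); return c+d*(z-c[2])/d[2]
def proj(n,X,p=None):
    p=p or imaging.camera_params(n); K=p["K"]; c=p["R"]@np.array(X,float)+p["t"]
    if n=="wrist":
        q=np.hypot(c[0],c[1]); a=np.arctan2(q,c[2])/max(q,1e-9); x,y=c[0]*a,c[1]*a
    else: x,y=c[0]/c[2],c[1]/c[2]
    return np.array([K[0,0]*x+K[0,2],K[1,1]*y+K[1,2]])
def circ(X,r,z,n,img,col,p=None,s=1,o=(0,0)):
    t=np.linspace(0,2*np.pi,60)
    pts=np.array([(proj(n,(X[0]+r*np.cos(a),X[1]+r*np.sin(a),z),p)-o)*s for a in t])
    cv2.polylines(img,[np.round(pts).astype(int)],True,col,1)
E
python3 - <<'E'
from h import *
im=cv2.imread("pics/top0.png")
o=np.array([150,160]);s=2.4
c=cv2.resize(im[160:345,150:480],None,fx=s,fy=s,interpolation=cv2.INTER_CUBIC)
est=dict(plate=(398,291,15),chamber=(220,228.5,46),press=(309,291,50),lid=(394,224,20),mug=(213,303,98),red=(312,223,106),jb=(357,174,106),salt=(357,256,90),timer=(260,257,54),tin=(262,179,85))
rad=dict(plate=(50,8),chamber=(28.5,46),press=(21.5,3),lid=(31,7.5),mug=(42.5,98),red=(22.5,106),jb=(22.5,106),salt=(22,90),timer=(29,0),tin=(31,85))
for k,(u,v,z) in est.items():
    X=at("top",u,v,z); print(k,X.round(0),np.hypot(*X[:2]).round())
    circ(X,*rad[k],"top",c,(0,255,0),s=s,o=o)
cv2.imwrite("pics/topc.png",c)
E
```

```text
plate [ 437. -172.   15.] 470.0
chamber [586. 235.  46.] 632.0
press [439.  35.  50.] 440.0
lid [ 594. -168.   20.] 617.0
mug [414. 243.  98.] 480.0
red [584.  26. 106.] 585.0
jb [693. -77. 106.] 697.0
salt [511. -73.  90.] 516.0
timer [518. 144.  54.] 537.0
tin [691. 135.  85.] 704.0
```

View pics/topc.png

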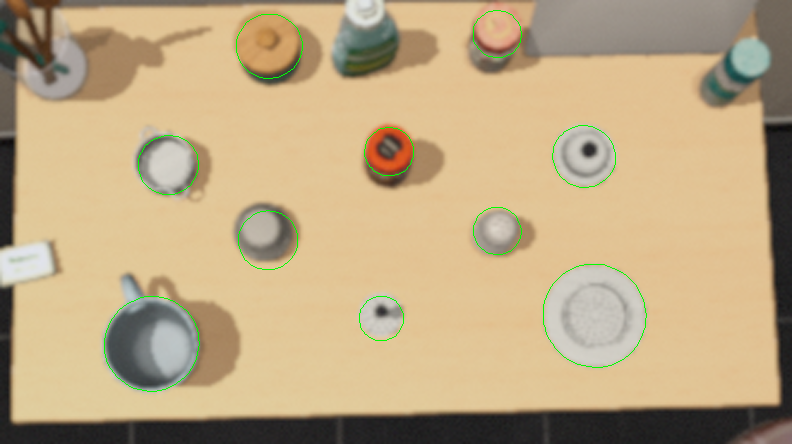

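The overlays agree to about 2 mm. The ears lie along about 37° yaw and the mug handle along about 19°. Next I plan the arc to a point above the plate.

```bash
cat >> h.py <<'E'
def plan(x,y,z,yaw=None,n=None,start=None,cyl=True):
    """rows (lin, ang) from the measured pose to target; yaw of tool (deg)"""
    s=env.state(); p=np.array(start[:3]) if start is not None else s["tool_pos"]; yw=start[3] if start is not None else s["tool_rot"][2]
    if yaw is None: yaw=yw
    dy=(yaw-yw+180)%360-180
    r0,a0=np.hypot(p[0],p[1]),np.arctan2(p[1],p[0]); r1,a1=np.hypot(x,y),np.arctan2(y,x)
    for k in range(1,200):
        t=np.linspace(0,1,k+1)
        if cyl:
            r=r0+(r1-r0)*t;a=a0+(a1-a0)*t; P=np.c_[r*np.cos(a),r*np.sin(a),p[2]+(z-p[2])*t]
        else: P=p+(np.array([x,y,z])-p)*t[:,None]
        D=np.diff(P,axis=0)
        if np.linalg.norm(D,axis=1).max()<39 and abs(dy)/k<6.5 and (n is None or k>=n): break
    q=np.round(np.diff(np.round((P-p)/600,3),axis=0),3)
    w=np.diff(np.round(np.radians(dy)*t/0.5,3))
    for i in range(0,k,5):
        print("lin",[[float(v) for v in b] for b in q[i:i+5]],"ang",[[0,0,round(float(b),3)] for b in w[i:i+5]])
    return (x,y,z,yaw)
def st():
    s=env.state(); print("t %.2f"%s["t"],s["tool_pos"].round(1),s["tool_rot"].round(2),"F",s["ft_force"].round(1),"op %.1f"%s["opening"],"j",s["joint_pos"].round(0))
E
python3 -c "
from h import *
plan(437,-172,230,68)
p=imaging.camera_params('wrist');c=-p['R'].T@p['t'];s=env.state()
from scipy.spatial.transform import Rotation as Ro
R=Ro.from_euler('xyz',s['tool_rot'],degrees=True).as_matrix()
print('cam in tool',R.T@(c-s['tool_pos']),'axis',R.T@p['R'][2])
"
```

```text
lin [[0.058, -0.026, 0.001], [0.057, -0.029, 0.002], [0.054, -0.032, 0.001], [0.051, -0.035, 0.002], [0.048, -0.038, 0.001]] ang [[0, 0, -0.123], [0, 0, -0.122], [0, 0, -0.123], [0, 0, -0.122], [0, 0, -0.123]]
lin [[0.046, -0.04, 0.002], [0.043, -0.043, 0.001], [0.039, -0.045, 0.001], [0.037, -0.047, 0.002], [0.033, -0.049, 0.001]] ang [[0, 0, -0.122], [0, 0, -0.123], [0, 0, -0.123], [0, 0, -0.122], [0, 0, -0.123]]
lin [[0.029, -0.05, 0.002], [0.026, -0.052, 0.001], [0.023, -0.052, 0.002], [0.019, -0.053, 0.001], [0.016, -0.054, 0.001]] ang [[0, 0, -0.122], [0, 0, -0.123], [0, 0, -0.122], [0, 0, -0.123], [0, 0, -0.123]]
lin [[0.012, -0.054, 0.002], [0.009, -0.055, 0.001], [0.005, -0.054, 0.002], [0.002, -0.054, 0.001], [-0.002, -0.053, 0.001]] ang [[0, 0, -0.122], [0, 0, -0.123], [0, 0, -0.122], [0, 0, -0.123], [0, 0, -0.122]]
lin [[-0.005, -0.052, 0.002], [-0.008, -0.052, 0.001], [-0.011, -0.05, 0.002], [-0.015, -0.049, 0.001], [-0.017, -0.048, 0.002]] ang [[0, 0, -0.123], [0, 0, -0.123], [0, 0, -0.122], [0, 0, -0.123], [0, 0, -0.122]]
lin [[-0.019, -0.046, 0.001], [-0.023, -0.044, 0.001], [-0.025, -0.042, 0.002]] ang [[0, 0, -0.123], [0, 0, -0.122], [0, 0, -0.123]]
cam in tool [  74.26521237    0.24133287 -166.83574924] axis [-0.29000037 -0.00109515  0.95702591]
```

{"api": "servo_tool", "payload": {
  "linear": [
    [0.058,-0.026,0.001],
    [0.057,-0.029,0.002],
    [0.054,-0.032,0.001],
    [0.051,-0.035,0.002],
    [0.048,-0.038,0.001]
  ],
  "angular": [
    [0,0,-0.123],
    [0,0,-0.122],
    [0,0,-0.123],
    [0,0,-0.122],
    [0,0,-0.123]
  ],
  "claw": -1
}}

```text
t: 0.52
tool_pos: [310.2, 509.9, 210.7]
tool_rot: [-180.0, 0.0, 148.6]
ft_force: [0.3, 0.4, -0.2]
opening: 85.5
```

{"api": "servo_tool", "payload": {
  "linear": [
    [0.046,-0.04,0.002],
    [0.043,-0.043,0.001],
    [0.039,-0.045,0.001],
    [0.037,-0.047,0.002],
    [0.033,-0.049,0.001]
  ],
  "angular": [
    [0,0,-0.122],
    [0,0,-0.123],
    [0,0,-0.123],
    [0,0,-0.122],
    [0,0,-0.123]
  ]
}}

```text
t: 0.93
tool_pos: [428.4, 375.2, 215.0]
tool_rot: [-180.0, 0.0, 131.0]
ft_force: [0.4, 0.2, -0.6]
opening: 85.3
```

{"api": "servo_tool", "payload": {
  "linear": [
    [0.029,-0.05,0.002],
    [0.026,-0.052,0.001],
    [0.023,-0.052,0.002],
    [0.019,-0.053,0.001],
    [0.016,-0.054,0.001]
  ],
  "angular": [
    [0,0,-0.122],
    [0,0,-0.123],
    [0,0,-0.122],
    [0,0,-0.123],
    [0,0,-0.123]
  ]
}}

```text
t: 1.35
tool_pos: [495.5, 218.5, 219.2]
tool_rot: [-180.0, 0.0, 113.4]
ft_force: [0.2, 0.7, -0.1]
opening: 85.4
```

```bash
cat >> h.py <<'E'
import pickle
def shot(name):
    s=env.state(); p=imaging.camera_params("wrist"); im=imaging.capture("wrist")
    cv2.imwrite(f"pics/{name}.png",im); pickle.dump((p,s),open(f"pics/{name}.pkl","wb")); return im,p
E
python3 -c "
from h import *
im,p=shot('w1');st()
circ((414,243),42.5,98,'wrist',im,(0,255,0),p)
circ((586,235),28.5,46,'wrist',im,(0,255,0),p)
for sg in(1,-1): cv2.circle(im,tuple(proj('wrist',(586+sg*40*.8,235+sg*40*.6,36),p).astype(int)),2,(0,0,255),-1)
circ((522,146),29,0,'wrist',im,(0,255,0),p)
cv2.imwrite('pics/w1o.png',im)"
```

```text
t 1.40 [498.3 209.9 219.8] [-179.99    0.2   112.63] F [ 2.  -7.  -0.7] op 85.5 j [-47.  11.  24.  92.  -5.  78.   0.]
```

View pics/w1o.png

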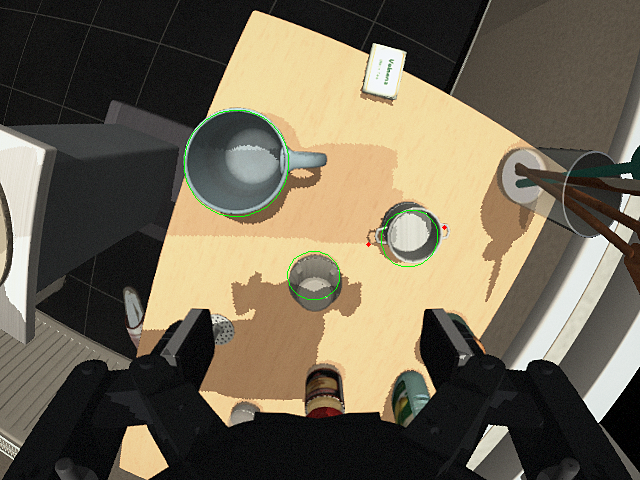

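The wrist view shows the mug rim matching its circle at (237,162), the chamber at about (410,232) with ears on both sides, and the timer at (315,283). Now on to the plate.

{"api": "servo_tool", "payload": {
  "linear": [
    [0.012,-0.054,0.002],
    [0.009,-0.055,0.001],
    [0.005,-0.054,0.002],
    [0.002,-0.054,0.001],
    [-0.002,-0.053,0.001]
  ],
  "angular": [
    [0,0,-0.122],
    [0,0,-0.123],
    [0,0,-0.122],
    [0,0,-0.123],
    [0,0,-0.122]
  ]
}}

```text
t: 1.82
tool_pos: [510.6, 56.6, 223.5]
tool_rot: [-180.0, 0.0, 95.9]
ft_force: [0.5, -0.9, 1.2]
opening: 85.3
```

{"api": "servo_tool", "payload": {
  "linear": [
    [-0.005,-0.052,0.002],
    [-0.008,-0.052,0.001],
    [-0.011,-0.05,0.002],
    [-0.015,-0.049,0.001],
    [-0.017,-0.048,0.002]
  ],
  "angular": [
    [0,0,-0.123],
    [0,0,-0.123],
    [0,0,-0.122],
    [0,0,-0.123],
    [0,0,-0.122]
  ]
}}

```text
t: 2.23
tool_pos: [476.5, -93.7, 228.3]
tool_rot: [-180.0, 0.0, 78.4]
ft_force: [0.3, -0.5, -0.5]
opening: 85.2
```

{"api": "servo_tool", "payload": {
  "linear": [
    [-0.019,-0.046,-0.04],
    [-0.023,-0.044,-0.04],
    [-0.025,-0.042,-0.04],
    [0,0,0],
    [0,0,0]
  ],
  "angular": [
    [0,0,-0.123],
    [0,0,-0.122],
    [0,0,-0.123],
    [0,0,0],
    [0,0,0]
  ]
}}

```text
t: 2.65
tool_pos: [435.0, -172.6, 155.4]
tool_rot: [-179.8, 0.0, 67.8]
ft_force: [0.8, 1.0, -0.6]
opening: 85.5
```

```bash
python3 -c "
from h import *
im,p=shot('w2');st()
X=(437,-172)
circ(X,50,8,'wrist',im,(0,255,0),p)
circ(X,32,22,'wrist',im,(0,0,255),p)
circ((594,-168),31,7.5,'wrist',im,(0,255,0),p);circ((511,-73),22,90,'wrist',im,(0,255,0),p)
cv2.imwrite('pics/w2o.png',im)"
```

```text
t 2.70 [ 436.6 -171.4  156.4] [-1.7994e+02 -1.0000e-02  6.7980e+01] F [-0.1  0.4  0.8] op 85.3 j [-24.   5.  44. 108.  -4.  69.  -1.]
```

View pics/w2o.png

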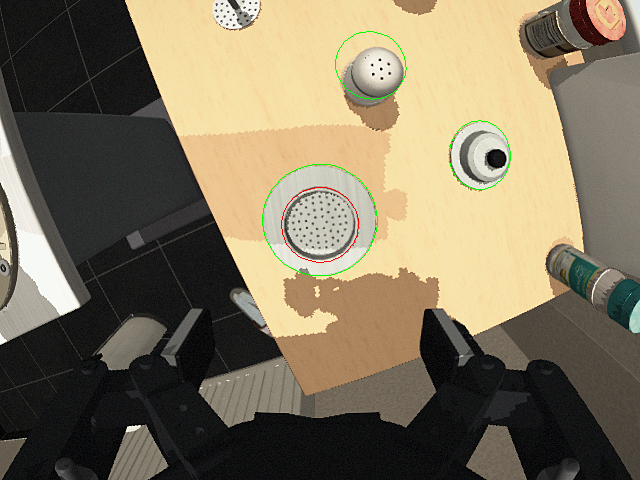

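Plate and lid match their circles within 1–2 px. Descending to the plate and gripping the collar.

{"api": "servo_tool", "payload": {
  "linear": [
    [0.0005,-0.0005,-0.06],
    [0,0,-0.06],
    [0,0,-0.06],
    [0,0,-0.045],
    [0,0,-0.024]
  ],
  "angular": [
    [0,0,0],
    [0,0,0],
    [0,0,0],
    [0,0,0],
    [0,0,0]
  ]
}}

```text
t: 3.12
tool_pos: [436.9, -169.7, 4.5]
tool_rot: [-179.8, 0.0, 68.2]
ft_force: [-0.4, 0.7, 0.7]
opening: 85.3
```

{"api": "servo_tool", "payload": {
  "linear": [
    [0,0,0],
    [0,0,0]
  ],
  "angular": [
    [0,0,0],
    [0,0,0]
  ]
}}

```text
t: 3.28
tool_pos: [438.0, -171.0, 7.4]
tool_rot: [-180.0, 0.0, 68.1]
ft_force: [-0.3, -0.8, 0.7]
opening: 84.9
```

{"api": "servo_tool", "payload": {
  "linear": [
    [0,0,0],
    [0,0,0],
    [0,0,0],
    [0,0,0],
    [0,0,0]
  ],
  "angular": [
    [0,0,0],
    [0,0,0],
    [0,0,0],
    [0,0,0],
    [0,0,0]
  ],
  "claw": 1
}}

```text
t: 3.7
tool_pos: [437.8, -171.8, 7.8]
tool_rot: [179.9, -0.0, 68.0]
ft_force: [-0.0, -0.4, 0.5]
opening: 25.4
```

The opening of 25 mm means the fingers missed the collar, so I'll look.

```bash
python3 -c "
from h import *
im,p=shot('w3');st()"
```

```text
t 3.75 [ 437.7 -171.8    7.7] [ 1.7995e+02 -3.0000e-02  6.8010e+01] F [-0.3  0.8 -0.2] op 17.6 j [-19.  18.  42. 117. -16.  50.  10.]
```

View pics/w3.png

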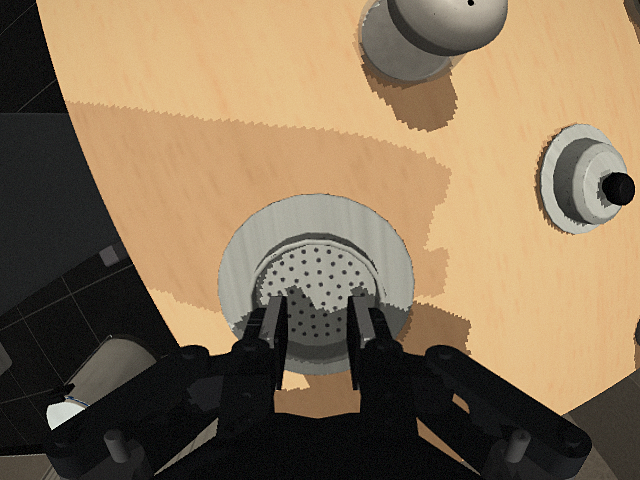

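```bash
python3 -c "
from h import *
p,s=pickle.load(open('pics/w3.pkl','rb'))
t=np.linspace(0,6.283,100)
for X in ((437,-172),(438,-172)):
  for r,z in((50,8),(50,5),(29.5,22),(32,22)):
    q=np.array([proj('wrist',(X[0]+r*np.cos(a),X[1]+r*np.sin(a),z),p) for a in t]); print(X,r,z,q.min(0).round(),q.max(0).round())
a=np.radians(68)
for z in (8,15,22,30):
  for w in (-11,0,11):   # along tool x, jaws along tool y, half opening
    for h in (-11,11):
      o=np.array([np.cos(a),np.sin(a)])*w+np.array([np.sin(a),-np.cos(a)])*h
      print(z,w,h,proj('wrist',(437.7+o[0],-171.8+o[1],z),p).round())
"
```

```text
(437, -172) 50 8 [216. 192.] [416. 376.]
(437, -172) 50 5 [218. 191.] [415. 372.]
(437, -172) 29.5 22 [252. 244.] [380. 359.]
(437, -172) 32 22 [246. 238.] [386. 364.]
(438, -172) 50 8 [218. 191.] [418. 375.]
(438, -172) 50 5 [219. 190.] [416. 372.]
(438, -172) 29.5 22 [254. 243.] [382. 359.]
(438, -172) 32 22 [248. 237.] [388. 363.]
8 -11 -11 [295. 313.]
8 -11 11 [339. 313.]
8 0 -11 [295. 293.]
8 0 11 [340. 293.]
8 11 -11 [294. 272.]
8 11 11 [340. 272.]
15 -11 -11 [295. 319.]
15 -11 11 [340. 319.]
15 0 -11 [294. 299.]
15 0 11 [340. 299.]
15 11 -11 [293. 277.]
15 11 11 [341. 277.]
22 -11 -11 [294. 326.]
22 -11 11 [341. 326.]
22 0 -11 [293. 305.]
22 0 11 [341. 305.]
22 11 -11 [293. 283.]
22 11 11 [342. 283.]
30 -11 -11 [293. 335.]
30 -11 11 [342. 335.]
30 0 -11 [292. 313.]
30 0 11 [343. 313.]
30 11 -11 [291. 290.]
30 11 11 [343. 290.]
```

```bash
python3 -c "
from h import *
from scipy.spatial.transform import Rotation as Ro
for n,hs in (('w2',(42.5,50)),('w3',(12.7,18))):
  p,s=pickle.load(open(f'pics/{n}.pkl','rb')); R=Ro.from_euler('xyz',s['tool_rot'],degrees=True).as_matrix()
  for back in (0,13,20,30):
    print(n,back,[(w,h,proj('wrist',s['tool_pos']+R@np.array([w,h,-back]),p).round().tolist()) for w in(-11,11) for h in hs])
im=cv2.imread('pics/w2.png')[290:400,150:260]; im2=cv2.imread('pics/w3.png')[270:400,220:350]
a=cv2.resize(im,(390,390),interpolation=cv2.INTER_CUBIC);b=cv2.resize(im2,(390,390),interpolation=cv2.INTER_CUBIC)
cv2.imwrite('pics/pads.png',np.clip(np.hstack([a,b])*1.6,0,255).astype(np.uint8))
"
```

```text
w2 0 [(-11, 42.5, [401.0, 311.0]), (-11, 50, [415.0, 311.0]), (11, 42.5, [404.0, 271.0]), (11, 50, [419.0, 271.0])]
w2 13 [(-11, 42.5, [406.0, 323.0]), (-11, 50, [421.0, 323.0]), (11, 42.5, [411.0, 281.0]), (11, 50, [426.0, 281.0])]
w2 20 [(-11, 42.5, [409.0, 331.0]), (-11, 50, [425.0, 330.0]), (11, 42.5, [414.0, 287.0]), (11, 50, [430.0, 287.0])]
w2 30 [(-11, 42.5, [414.0, 342.0]), (-11, 50, [430.0, 341.0]), (11, 42.5, [420.0, 296.0]), (11, 50, [437.0, 296.0])]
w3 0 [(-11, 12.7, [343.0, 312.0]), (-11, 18, [353.0, 312.0]), (11, 12.7, [344.0, 271.0]), (11, 18, [355.0, 271.0])]
w3 13 [(-11, 12.7, [344.0, 325.0]), (-11, 18, [356.0, 325.0]), (11, 12.7, [346.0, 282.0]), (11, 18, [358.0, 282.0])]
w3 20 [(-11, 12.7, [345.0, 332.0]), (-11, 18, [357.0, 332.0]), (11, 12.7, [347.0, 288.0]), (11, 18, [359.0, 288.0])]
w3 30 [(-11, 12.7, [347.0, 344.0]), (-11, 18, [359.0, 343.0]), (11, 12.7, [349.0, 298.0]), (11, 18, [362.0, 297.0])]
```

View pics/pads.png

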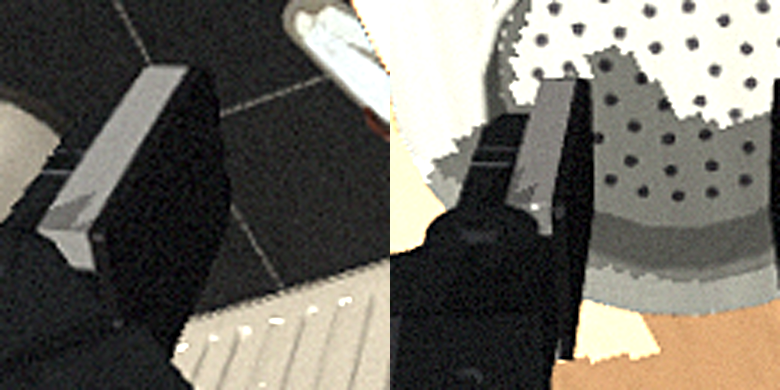

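The crop puts the fingertips about 27 mm behind the reported TCP when nearly shut and about 40 mm when open, so they passed above the collar and the plate is unmoved. I'll open and go lower, watching the force.

{"api": "servo_tool", "payload": {
  "linear": [
    [0,0,0],
    [0,0,0],
    [0,0,0],
    [0,0,0],
    [0,0,0]
  ],
  "angular": [
    [0,0,0],
    [0,0,0],
    [0,0,0],
    [0,0,0],
    [0,0,0]
  ],
  "claw": -1
}}

```text
t: 4.17
tool_pos: [437.2, -171.9, 7.1]
tool_rot: [-180.0, -0.0, 68.0]
ft_force: [0.2, -0.0, -0.0]
opening: 76.5
```

{"api": "servo_tool", "payload": {
  "linear": [
    [0,0,-0.005],
    [0,0,-0.005],
    [0,0,-0.005],
    [0,0,0]
  ],
  "angular": [
    [0,0,0],
    [0,0,0],
    [0,0,0],
    [0,0,0]
  ]
}}

```text
t: 4.5
tool_pos: [436.8, -171.6, -2.6]
tool_rot: [-179.9, 0.0, 68.0]
ft_force: [-0.8, 0.1, -0.2]
opening: 85.3
```

```bash
python3 -c "
from h import *
st(); im,p=shot('w4')
s=env.state();q=proj('scene',s['tool_pos']);print(q, proj('scene',s['tool_pos']+[0,0,30]))
sc=imaging.capture('scene'); x,y=q.astype(int)
c=cv2.resize(sc[y-90:y+40,x-80:x+80],None,fx=4,fy=4,interpolation=cv2.INTER_CUBIC)
for dz,col in((0,(0,0,255)),(27,(0,255,0)),(40,(255,0,0))):
  a=(proj('scene',s['tool_pos']+[0,0,dz])-[x-80,y-90])*4; cv2.circle(c,tuple(a.astype(int)),4,col,-1)
cv2.imwrite('pics/s4.png',c)"
```

```text
t 4.50 [ 436.8 -171.6   -2.6] [-1.7993e+02  1.0000e-02  6.8010e+01] F [-0.8  0.1 -0.2] op 85.3 j [-18.  20.  41. 117. -17.  49.  11.]
[471.23399772 275.14263189] [473.02374709 259.79619106]
```

View pics/s4.png

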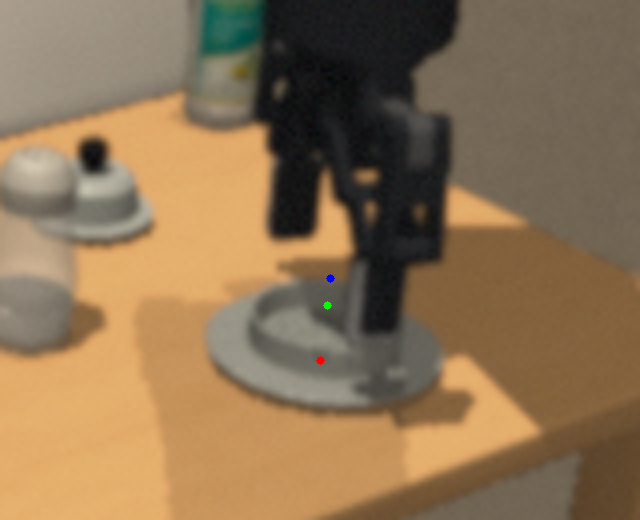

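The scene crop shows the tips' midpoint on the 40 mm mark, which confirms it. Lowering 19 mm further, then closing.

{"api": "servo_tool", "payload": {
  "linear": [
    [0,0,-0.01],
    [0,0,-0.01],
    [0,0,-0.006],
    [0,0,-0.005],
    [0,0,0]
  ],
  "angular": [
    [0,0,0],
    [0,0,0],
    [0,0,0],
    [0,0,0],
    [0,0,0]
  ]
}}

```text
t: 5.02
tool_pos: [436.7, -171.7, -21.2]
tool_rot: [-179.9, 0.0, 68.0]
ft_force: [-0.4, 0.4, 0.1]
opening: 85.6
```

{"api": "servo_tool", "payload": {
  "linear": [
    [0,0,0],
    [0,0,0],
    [0,0,0]
  ],
  "angular": [
    [0,0,0],
    [0,0,0],
    [0,0,0]
  ],
  "claw": 1
}}

```text
t: 5.27
tool_pos: [437.4, -171.9, -19.6]
tool_rot: [-180.0, -0.0, 68.0]
ft_force: [-4.3, 1.8, 12.2]
opening: 62.0
```

{"api": "servo_tool", "payload": {
  "linear": [
    [0,0,0],
    [0,0,0],
    [0,0,0]
  ],
  "angular": [
    [0,0,0],
    [0,0,0],
    [0,0,0]
  ]
}}

```text
t: 5.52
tool_pos: [437.4, -171.9, -19.5]
tool_rot: [180.0, -0.0, 68.0]
ft_force: [-5.0, 0.8, 12.5]
opening: 62.0
```

Gripped: opening 62 mm, tips just on the disc. Lift and arc over to the mug.

{"api": "servo_tool", "payload": {
  "linear": [
    [0,0,0.01],
    [0,0,0.06],
    [0,0,0.06],
    [0,0,0.06],
    [0,0,0.06]
  ],
  "angular": [
    [0,0,0],
    [0,0,0],
    [0,0,0],
    [0,0,0],
    [0,0,0]
  ]
}}

```text
t: 5.93
tool_pos: [436.6, -172.2, 131.4]
tool_rot: [-180.0, 0.0, 67.9]
ft_force: [1.3, 1.2, -0.8]
opening: 61.8
```

{"api": "servo_tool", "payload": {
  "linear": [
    [0,0,0.04],
    [0,0,0]
  ],
  "angular": [
    [0,0,0],
    [0,0,0]
  ]
}}

```text
t: 6.1
tool_pos: [440.2, -173.1, 159.0]
tool_rot: [179.5, -0.2, 68.0]
ft_force: [0.3, -0.3, -0.5]
opening: 61.9
```

```bash
python3 -c "
from h import *
st(); plan(414,243,153,120)"
```

```text
t 6.10 [ 440.2 -173.1  159. ] [ 1.7952e+02 -1.7000e-01  6.7960e+01] F [ 0.3 -0.3 -0.5] op 61.9 j [-25.   5.  46. 108.  -4.  69.  -0.]
lin [[0.021, 0.056, -0.001], [0.016, 0.057, -0.001], [0.012, 0.059, 0.0], [0.008, 0.059, -0.001], [0.003, 0.06, -0.001]] ang [[0, 0, 0.151], [0, 0, 0.152], [0, 0, 0.151], [0, 0, 0.151], [0, 0, 0.152]]
lin [[-0.002, 0.059, -0.001], [-0.006, 0.06, -0.001], [-0.01, 0.059, -0.001], [-0.015, 0.058, 0.0], [-0.019, 0.057, -0.001]] ang [[0, 0, 0.151], [0, 0, 0.152], [0, 0, 0.151], [0, 0, 0.151], [0, 0, 0.152]]
lin [[-0.024, 0.056, -0.001], [-0.028, 0.053, -0.001]] ang [[0, 0, 0.151], [0, 0, 0.151]]
```

{"api": "servo_tool", "payload": {
  "linear": [
    [0.021,0.056,0],
    [0.016,0.057,0],
    [0.012,0.059,0.0],
    [0.008,0.059,0],
    [0.003,0.06,0]
  ],
  "angular": [
    [0,0,0.151],
    [0,0,0.152],
    [0,0,0.151],
    [0,0,0.151],
    [0,0,0.152]
  ]
}}

```text
t: 6.52
tool_pos: [473.3, 4.3, 153.3]
tool_rot: [-180.0, 0.0, 89.9]
ft_force: [1.7, 1.1, -1.9]
opening: 61.8
```

{"api": "servo_tool", "payload": {
  "linear": [
    [-0.002,0.059,0],
    [-0.006,0.06,0],
    [-0.01,0.059,0],
    [-0.015,0.058,0.0],
    [-0.019,0.057,0]
  ],
  "angular": [
    [0,0,0.151],
    [0,0,0.152],
    [0,0,0.151],
    [0,0,0.151],
    [0,0,0.152]
  ]
}}

```text
t: 6.93
tool_pos: [441.4, 180.0, 153.1]
tool_rot: [-180.0, 0.0, 111.6]
ft_force: [0.4, -0.2, -1.6]
opening: 61.8
```

{"api": "servo_tool", "payload": {
  "linear": [
    [-0.024,0.056,0],
    [-0.028,0.053,0],
    [0,0,0],
    [0,0,0],
    [0,0,0]
  ],
  "angular": [
    [0,0,0.151],
    [0,0,0.151],
    [0,0,0],
    [0,0,0],
    [0,0,0]
  ]
}}

```text
t: 7.35
tool_pos: [410.9, 243.2, 153.2]
tool_rot: [-180.0, 0.0, 120.0]
ft_force: [-0.0, -0.4, -1.1]
opening: 61.8
```

```bash
python3 -c "
from h import *
im,p=shot('w5');st();s=env.state();T=s['tool_pos']
circ((414,243),42.5,98,'wrist',im,(0,255,0),p)
circ((414,243),37,98,'wrist',im,(0,255,0),p)
circ(T,50,T[2]+19.5+8,'wrist',im,(0,0,255),p)
circ(T,29.5,T[2]+19.5+22,'wrist',im,(0,0,255),p)
cv2.imwrite('pics/w5o.png',im)"
```

```text
t 7.40 [411.3 242.6 153.3] [-1.7997e+02  3.0000e-02  1.1989e+02] F [-0.4 -1.3 -0.8] op 61.7 j [-54.   6.  21. 106.  -2.  69.  -2.]
```

View pics/w5o.png

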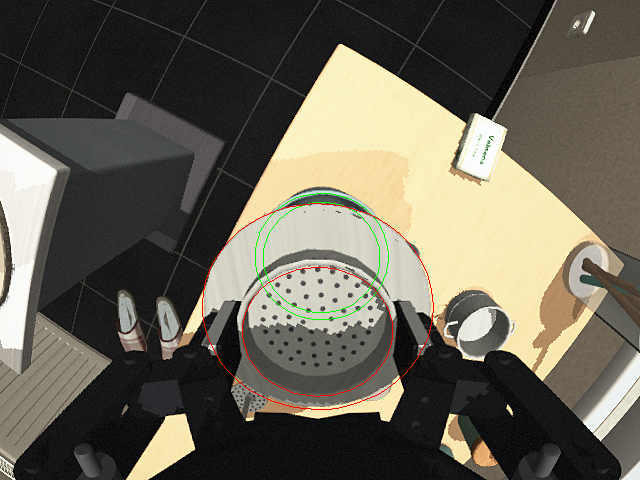

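```bash
cat >> h.py <<'E'
from scipy.optimize import least_squares
def fitc(P,r,x0):
    f=lambda c:np.hypot(P[:,0]-c[0],P[:,1]-c[1])-r
    s=least_squares(f,x0,loss="soft_l1",f_scale=1.); return s.x.round(1),np.abs(s.fun).mean().round(2)
E
python3 -c "
from h import *
p,s=pickle.load(open('pics/w5.pkl','rb')); im=cv2.GaussianBlur(cv2.imread('pics/w5.png'),(3,3),0).astype(int)
pts=[]
for u in range(285,368,3):
  for v in range(170,215):
    b,g,r=im[v,u]
    if b-r>5: pts.append((u,v-0.5)); break
print(pts[::3])
P=np.array([at('wrist',u,v,98,p)[:2] for u,v in pts]); print(fitc(P,42.5,(414,243)))
# w1 too, full rim
p,s=pickle.load(open('pics/w1.pkl','rb')); im=cv2.GaussianBlur(cv2.imread('pics/w1.png'),(3,3),0).astype(int)
top=cv2.GaussianBlur(cv2.imread('pics/top0.png'),(3,3),0).astype(int)
for n,I,pp,c,R in(('wrist',im,p,(237,162),75),('top',top,None,(213.3,302.7),30)):
  pts=[]
  for a in np.arange(0,6.28,.1):
    for r in np.arange(R,5,-.25):
      u,v=c[0]+r*np.cos(a),c[1]+r*np.sin(a); b,g,rr=I[int(round(v)),int(round(u))]
      if b-rr>8: pts.append((u,v)); break
  P=np.array([at(n,u,v,98,pp)[:2] for u,v in pts]); print(n,len(P),fitc(P,42.5,(414,243)))
"
```

```text
[(285, 200.5), (294, 195.5), (303, 190.5), (312, 188.5), (321, 187.5), (330, 188.5), (339, 190.5), (348, 194.5), (357, 199.5), (366, 206.5)]
(array([412.5, 245. ]), np.float64(0.54))
wrist 63 (array([413.3, 244.7]), np.float64(1.36))
top 54 (array([412. , 246.8]), np.float64(4.82))
```

The mug centre refines to (413, 245) from two fits. Correct and lower.

{"api": "servo_tool", "payload": {
  "linear": [
    [0.003,0.004,-0.04],
    [0,0,-0.04],
    [0,0,-0.03],
    [0,0,-0.015],
    [0,0,0]
  ],
  "angular": [
    [0,0,0],
    [0,0,0],
    [0,0,0],
    [0,0,0],
    [0,0,0]
  ]
}}

```text
t: 7.82
tool_pos: [412.1, 244.2, 76.7]
tool_rot: [-179.8, 0.1, 119.9]
ft_force: [-0.4, -0.1, 0.2]
opening: 61.7
```

{"api": "servo_tool", "payload": {
  "linear": [
    [0,0,-0.003],
    [0,0,-0.002],
    [0,0,0]
  ],
  "angular": [
    [0,0,0],
    [0,0,0],
    [0,0,0]
  ]
}}

```text
t: 8.07
tool_pos: [413.5, 246.6, 76.5]
tool_rot: [179.9, -0.0, 120.0]
ft_force: [-0.0, 0.2, -0.4]
opening: 61.7
```

{"api": "servo_tool", "payload": {
  "linear": [
    [0,-0.001,-0.002],
    [0,0,-0.001],
    [0,0,0],
    [0,0,0]
  ],
  "angular": [
    [0,0,0],
    [0,0,0],
    [0,0,0],
    [0,0,0]
  ]
}}

```text
t: 8.4
tool_pos: [412.7, 245.9, 74.0]
tool_rot: [180.0, -0.0, 120.0]
ft_force: [-0.6, 0.0, -1.2]
opening: 61.7
```

{"api": "servo_tool", "payload": {
  "linear": [
    [0,0,-0.002],
    [0,0,0],
    [0,0,0]
  ],
  "angular": [
    [0,0,0],
    [0,0,0],
    [0,0,0]
  ]
}}

```text
t: 8.65
tool_pos: [413.1, 246.2, 73.6]
tool_rot: [179.9, -0.0, 120.0]
ft_force: [-1.8, -1.6, 8.2]
opening: 62.0
```

Contact at the predicted height (73.6). Releasing.

{"api": "servo_tool", "payload": {
  "linear": [
    [0,0,0.001],
    [0,0,0],
    [0,0,0],
    [0,0,0],
    [0,0,0]
  ],
  "angular": [
    [0,0,0],
    [0,0,0],
    [0,0,0],
    [0,0,0],
    [0,0,0]
  ],
  "claw": -1
}}

```text
t: 9.07
tool_pos: [412.7, 245.7, 73.1]
tool_rot: [-180.0, 0.0, 120.0]
ft_force: [0.3, 0.2, -0.3]
opening: 85.3
```

{"api": "servo_tool", "payload": {
  "linear": [
    [0,0,0.01],
    [0,0,0.03],
    [0,0,0.06],
    [0,0,0.06],
    [0,0,0.06]
  ],
  "angular": [
    [0,0,0],
    [0,0,0],
    [0,0,0],
    [0,0,0],
    [0,0,0]
  ]
}}

```text
t: 9.48
tool_pos: [412.3, 245.3, 207.0]
tool_rot: [-180.0, 0.0, 120.0]
ft_force: [1.1, 0.4, 0.5]
opening: 85.5
```

{"api": "servo_tool", "payload": {
  "linear": [
    [0,0,0],
    [0,0,0],
    [0,0,0]
  ],
  "angular": [
    [0,0,0],
    [0,0,0],
    [0,0,0]
  ]
}}

```text
t: 9.73
tool_pos: [412.5, 245.7, 205.1]
tool_rot: [180.0, -0.0, 120.0]
ft_force: [-0.7, 0.2, -0.1]
opening: 85.6
```

```bash
python3 -c "
from h import *
im,p=shot('w6');st()
circ((413,245.5),50,101,'wrist',im,(0,255,0),p)
circ((413,245.5),29.5,115,'wrist',im,(0,0,255),p)
circ((586,235),28.5,46,'wrist',im,(0,255,0),p)
cv2.imwrite('pics/w6o.png',im)"
```

```text
t 9.78 [412.1 245.4 204.3] [-1.7991e+02  1.0000e-02  1.2003e+02] F [ 0.1 -0.1  0.4] op 85.0 j [-54.   4.  21. 101.  -1.  75.  -3.]
```

View pics/w6o.png

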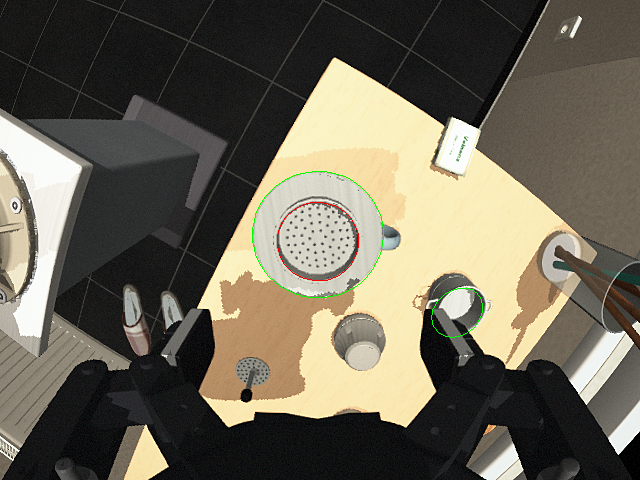

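The plate sits on the mug concentric with the circles, level at (318,235). The chamber lies a bit off my estimate, so I go above it and look.

```bash
python3 -c "
from h import *
plan(586,237,150,217)
p,s=pickle.load(open('pics/w6.pkl','rb'))
print('utens',at('top',172,187,0),at('top',165,152,250), 'ears',at('wrist',418,300,36,p),at('wrist',489,293,36,p))"
```

```text
lin [[0.019, 0.002, -0.006], [0.019, 0.001, -0.006], [0.019, 0.0, -0.006], [0.019, 0.001, -0.006], [0.019, 0.0, -0.006]] ang [[0, 0, 0.226], [0, 0, 0.225], [0, 0, 0.226], [0, 0, 0.226], [0, 0, 0.225]]
lin [[0.019, 0.0, -0.006], [0.019, -0.001, -0.006], [0.02, -0.001, -0.006], [0.019, -0.001, -0.006], [0.02, -0.002, -0.006]] ang [[0, 0, 0.226], [0, 0, 0.226], [0, 0, 0.225], [0, 0, 0.226], [0, 0, 0.226]]
lin [[0.019, -0.002, -0.006], [0.02, -0.002, -0.006], [0.019, -0.003, -0.006], [0.02, -0.003, -0.007], [0.02, -0.003, -0.006]] ang [[0, 0, 0.225], [0, 0, 0.226], [0, 0, 0.226], [0, 0, 0.225], [0, 0, 0.226]]
utens [697.05030875 354.66106486   0.        ] [706.43052853 317.10711374 250.        ] ears [544.00411318 224.04455491  36.        ] [611.07064141 268.88794407  36.        ]
```

{"api": "servo_tool", "payload": {
  "linear": [
    [0.019,0.002,-0.006],
    [0.019,0.001,-0.006],
    [0.019,0.0,-0.006],
    [0.019,0.001,-0.006],
    [0.019,0.0,-0.006]
  ],
  "angular": [
    [0,0,0.226],
    [0,0,0.225],
    [0,0,0.226],
    [0,0,0.226],
    [0,0,0.225]
  ]
}}

```text
t: 10.2
tool_pos: [469.3, 247.8, 185.3]
tool_rot: [-179.8, -0.1, 152.7]
ft_force: [0.1, 0.1, 1.4]
opening: 85.7
```

{"api": "servo_tool", "payload": {
  "linear": [
    [0.019,0.0,-0.006],
    [0.019,-0.001,-0.006],
    [0.02,-0.001,-0.006],
    [0.019,-0.001,-0.006],
    [0.02,-0.002,-0.006]
  ],
  "angular": [
    [0,0,0.226],
    [0,0,0.226],
    [0,0,0.225],
    [0,0,0.226],
    [0,0,0.226]
  ]
}}

```text
t: 10.62
tool_pos: [527.4, 244.8, 167.0]
tool_rot: [-179.9, -0.2, -175.0]
ft_force: [-0.3, -0.7, 0.3]
opening: 85.3
```

{"api": "servo_tool", "payload": {
  "linear": [
    [0.019,-0.002,-0.006],
    [0.02,-0.002,-0.006],
    [0.018,0,-0.006],
    [0.018,0,-0.007],
    [0.015,0,-0.006]
  ],
  "angular": [
    [0,0,0.225],
    [0,0,0.226],
    [0,0,0.226],
    [0,0,0.225],
    [0,0,0.226]
  ]
}}

```text
t: 11.03
tool_pos: [581.6, 242.0, 148.1]
tool_rot: [180.0, -0.2, -142.7]
ft_force: [-0.2, 0.7, -0.4]
opening: 85.7
```

{"api": "servo_tool", "payload": {
  "linear": [
    [0,0,0],
    [0,0,0],
    [0,0,0]
  ],
  "angular": [
    [0,0,0],
    [0,0,0],
    [0,0,0]
  ]
}}

```text
t: 11.28
tool_pos: [581.1, 242.6, 149.8]
tool_rot: [180.0, -0.1, -143.2]
ft_force: [-0.2, -0.1, -0.0]
opening: 85.2
```

```bash
python3 -c "
from h import *
im,p=shot('w7');st();X=(586,235)
circ(X,28.5,46,'wrist',im,(0,255,0),p)
circ(X,25,0,'wrist',im,(255,0,0),p)
for a in (37,217):
  a=np.radians(a);cv2.circle(im,tuple(proj('wrist',(X[0]+40*np.cos(a),X[1]+40*np.sin(a),36),p).astype(int)),2,(0,0,255),-1)
cv2.imwrite('pics/w7o.png',im)"
```

```text
t 11.33 [581.1 242.9 150.2] [ 1.7998e+02 -6.0000e-02 -1.4316e+02] F [ 0.4 -0.2  0.1] op 85.1 j [-35.  25.  13.  83.  -6.  73. 105.]
```

View pics/w7o.png

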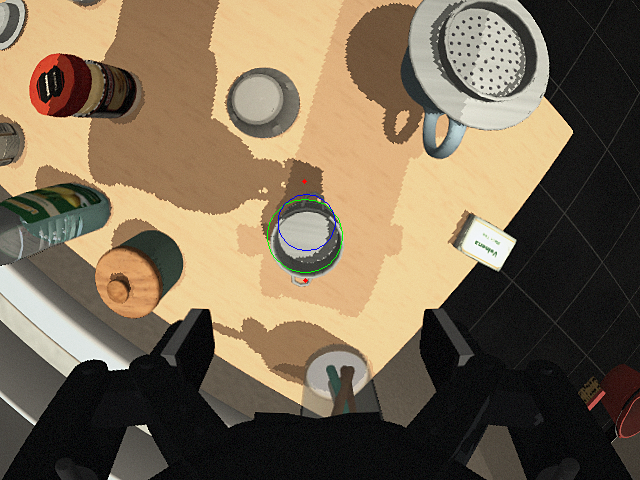

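```bash
python3 -c "
from h import *
im=cv2.imread('pics/w7.png')[150:300,230:380]
c=cv2.resize(im,None,fx=4,fy=4,interpolation=cv2.INTER_CUBIC)
for k in range(0,600,80): cv2.putText(c,str(230+k//4),(k,10),0,.35,(0,0,255));cv2.putText(c,str(150+k//4),(0,k+10),0,.35,(0,0,255));cv2.line(c,(k,0),(k,6),(0,0,255));cv2.line(c,(0,k),(6,k),(0,0,255))
cv2.imwrite('pics/w7c.png',c)"
```

```text
(no output)
```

View pics/w7c.png

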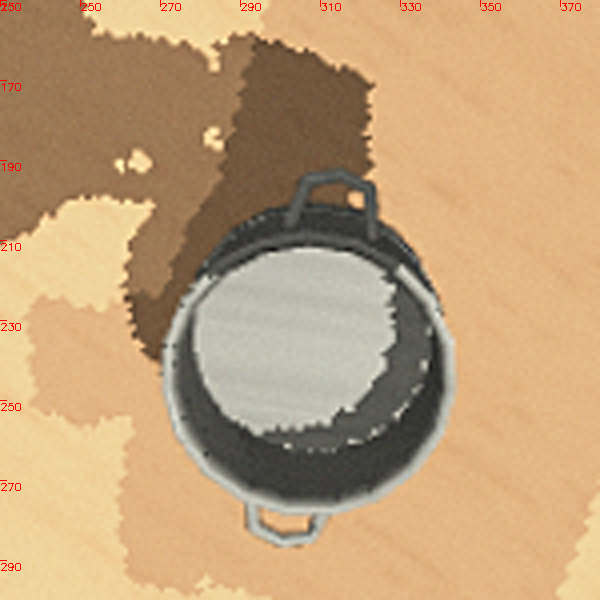

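```bash
python3 -c "
from h import *
p,s=pickle.load(open('pics/w7.pkl','rb'))
f=lambda u,v,z:at('wrist',u,v,z,p)[:2]
P=np.array([f(u,v,46) for u,v in((270.8,243),(343.7,243),(307,278),(307,207))]);print(P.round(1),P[:2].mean(0),fitc(P,28.5,(586,237)))
a,b=f(314.5,193,36),f(301.8,285.8,36);d=b-a;print(a,b,(a+b)/2,np.linalg.norm(d),np.degrees(np.arctan2(d[1],d[0])))
"
```

```text
[[605.6 217.6]
 [572.3 262. ]
 [612.  256.6]
 [566.7 223.2]] [588.95239787 239.78812367] (array([589.3, 240. ]), np.float64(0.56))
[556.20716159 222.25381355] [623.42278269 259.37491175] [589.81497214 240.81436265] 76.78486604125312 28.910505639938812
```

The chamber centre is (589, 240) with the ear axis at 29°. Align, then descend.

{"api": "servo_tool", "payload": {
  "linear": [
    [0.007,-0.002,0],
    [0.007,-0.003,0],
    [0,0,-0.05],
    [0,0,-0.06],
    [0,0,-0.06]
  ],
  "angular": [
    [0,0,-0.136],
    [0,0,-0.136],
    [0,0,0],
    [0,0,0],
    [0,0,0]
  ]
}}

```text
t: 11.75
tool_pos: [590.7, 240.5, 49.0]
tool_rot: [-180.0, 0.2, -150.9]
ft_force: [0.7, 0.4, -0.9]
opening: 85.4
```

{"api": "servo_tool", "payload": {
  "linear": [
    [0,0,-0.04],
    [0,0,-0.03],
    [0,0,-0.015],
    [0,0,0],
    [0,0,0]
  ],
  "angular": [
    [0,0,0],
    [0,0,0],
    [0,0,0],
    [0,0,0],
    [0,0,0]
  ]
}}

```text
t: 12.17
tool_pos: [590.4, 240.1, -1.7]
tool_rot: [-180.0, 0.0, -150.8]
ft_force: [-0.8, 0.9, 0.3]
opening: 85.8
```

{"api": "servo_tool", "payload": {
  "linear": [
    [0,0,-0.003],
    [0,0,0]
  ],
  "angular": [
    [0,0,0],
    [0,0,0]
  ]
}}

```text
t: 12.33
tool_pos: [591.3, 240.2, -2.6]
tool_rot: [-180.0, 0.2, -150.8]
ft_force: [-0.2, 0.2, -0.2]
opening: 85.6
```

{"api": "servo_tool", "payload": {
  "linear": [
    [-0.001,0,0],
    [0,0,0],
    [0,0,0],
    [0,0,0],
    [0,0,0]
  ],
  "angular": [
    [0,0,0],
    [0,0,0],
    [0,0,0],
    [0,0,0],
    [0,0,0]
  ],
  "claw": 1
}}

```text
t: 12.75
tool_pos: [590.5, 240.1, -2.6]
tool_rot: [-180.0, 0.1, -150.8]
ft_force: [-1.6, -2.0, 8.3]
opening: 55.1
```

{"api": "servo_tool", "payload": {
  "linear": [
    [0,0,0],
    [0,0,0],
    [0,0,0]
  ],
  "angular": [
    [0,0,0],
    [0,0,0],
    [0,0,0]
  ]
}}

```text
t: 13.0
tool_pos: [590.5, 240.1, -2.6]
tool_rot: [-180.0, 0.1, -150.8]
ft_force: [-2.4, -1.0, 7.3]
opening: 55.5
```

```bash
python3 -c "
from h import *
st()"
```

```text
t 13.00 [590.5 240.1  -2.6] [-1.7999e+02  1.2000e-01 -1.5080e+02] F [-2.4 -1.   7.3] op 55.5 j [-34.  34.  13.  90.  -9.  57. 100.]
```

{"api": "servo_tool", "payload": {
  "linear": [
    [0,0,0.01],
    [0,0,0.06],
    [0,0,0.06],
    [0,0,0.06],
    [0,0,0.06]
  ],
  "angular": [
    [0,0,0],
    [0,0,0],
    [0,0,0],
    [0,0,0],
    [0,0,0]
  ]
}}

```text
t: 13.42
tool_pos: [589.3, 239.4, 147.7]
tool_rot: [-180.0, -0.0, -150.8]
ft_force: [1.7, 0.9, -0.1]
opening: 55.2
```

{"api": "servo_tool", "payload": {
  "linear": [
    [0,0,0.04],
    [0,0,0],
    [0,0,0]
  ],
  "angular": [
    [0,0,0],
    [0,0,0],
    [0,0,0]
  ]
}}

```text
t: 13.67
tool_pos: [590.6, 240.0, 172.0]
tool_rot: [-180.0, 0.2, -150.8]
ft_force: [0.1, -0.5, -2.4]
opening: 55.3
```

```bash
python3 -c "
from h import *
st(); plan(413,245.5,170,120)"
```

```text
t 13.67 [590.6 240.  172. ] [-179.99    0.22 -150.8 ] F [ 0.1 -0.5 -2.4] op 55.3 j [-36.  25.  15.  80.  -6.  76.  99.]
lin [[-0.022, 0.003, -0.0], [-0.021, 0.003, 0.0], [-0.022, 0.003, -0.001], [-0.021, 0.002, 0.0], [-0.021, 0.001, 0.0]] ang [[0, 0, -0.222], [0, 0, -0.223], [0, 0, -0.222], [0, 0, -0.223], [0, 0, -0.222]]
lin [[-0.022, 0.002, 0.0], [-0.021, 0.001, -0.001], [-0.021, 0.0, 0.0], [-0.021, 0.0, 0.0], [-0.021, 0.0, 0.0]] ang [[0, 0, -0.222], [0, 0, -0.223], [0, 0, -0.222], [0, 0, -0.223], [0, 0, -0.222]]
lin [[-0.021, -0.001, -0.001], [-0.021, -0.001, 0.0], [-0.021, -0.002, 0.0], [-0.02, -0.002, 0.0]] ang [[0, 0, -0.222], [0, 0, -0.223], [0, 0, -0.222], [0, 0, -0.223]]
```

{"api": "servo_tool", "payload": {
  "linear": [
    [-0.022,0.003,0],
    [-0.021,0.003,0.0],
    [-0.022,0.003,0],
    [-0.021,0.002,0.0],
    [-0.021,0.001,0.0]
  ],
  "angular": [
    [0,0,-0.222],
    [0,0,-0.223],
    [0,0,-0.222],
    [0,0,-0.223],
    [0,0,-0.222]
  ]
}}

```text
t: 14.08
tool_pos: [523.7, 246.7, 167.8]
tool_rot: [-179.9, -0.2, 177.0]
ft_force: [0.3, -0.1, -1.3]
opening: 55.5
```

{"api": "servo_tool", "payload": {
  "linear": [
    [-0.022,0.002,0.0],
    [-0.021,0.001,0],
    [-0.021,0.0,0.0],
    [-0.021,0.0,0.0],
    [-0.021,0.0,0.0]
  ],
  "angular": [
    [0,0,-0.222],
    [0,0,-0.223],
    [0,0,-0.222],
    [0,0,-0.223],
    [0,0,-0.222]
  ]
}}

```text
t: 14.5
tool_pos: [460.2, 248.2, 168.0]
tool_rot: [-179.8, -0.1, 145.2]
ft_force: [1.1, -0.0, -0.4]
opening: 55.4
```

{"api": "servo_tool", "payload": {
  "linear": [
    [-0.021,-0.001,0],
    [-0.021,-0.001,0.0],
    [-0.021,-0.002,-0.015],
    [-0.02,-0.002,-0.02],
    [0,0,0]
  ],
  "angular": [
    [0,0,-0.222],
    [0,0,-0.223],
    [0,0,-0.222],
    [0,0,-0.223],
    [0,0,0]
  ]
}}

```text
t: 14.92
tool_pos: [408.1, 244.1, 145.4]
tool_rot: [-179.6, 0.0, 119.7]
ft_force: [-1.1, 0.4, -0.5]
opening: 54.8
```

{"api": "servo_tool", "payload": {
  "linear": [
    [0,0,0],
    [0,0,0],
    [0,0,0]
  ],
  "angular": [
    [0,0,0],
    [0,0,0],
    [0,0,0]
  ]
}}

```text
t: 15.17
tool_pos: [412.9, 245.2, 149.1]
tool_rot: [180.0, 0.0, 120.1]
ft_force: [-0.3, -0.5, -0.6]
opening: 55.3
```

```bash
python3 -c "
from h import *
im,p=shot('w8');st();s=env.state();T=s['tool_pos']
circ((413,245.5),50,101,'wrist',im,(0,255,0),p)
circ(T,28.5,T[2]+2.6+46,'wrist',im,(0,0,255),p)
circ(T,25,T[2]+2.6+3,'wrist',im,(255,0,0),p)
c=cv2.resize(im[140:440,180:480],None,fx=2,fy=2)
cv2.imwrite('pics/w8o.png',c)"
```

```text
t 15.22 [413.  245.1 149.1] [1.7996e+02 1.0000e-02 1.2007e+02] F [-0.5 -1.1 -0.5] op 55.1 j [-56.   6.  23. 106.  -3.  68.  -2.]
```

View pics/w8o.png

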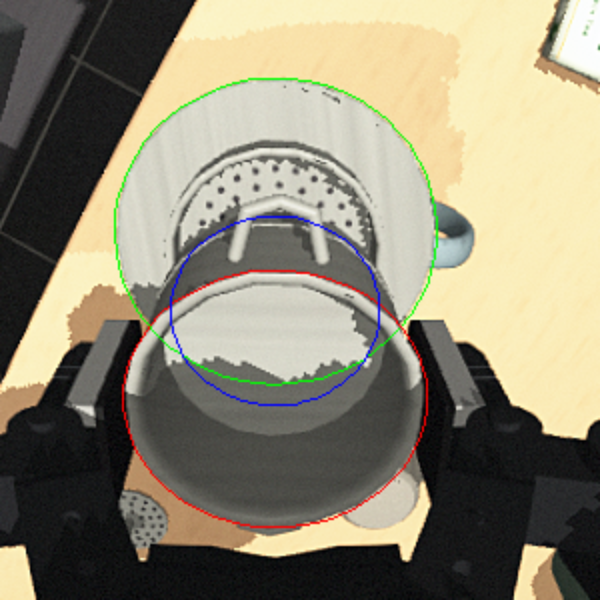

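```bash
python3 -c "
from h import *
from scipy.spatial.transform import Rotation as Ro
p,s=pickle.load(open('pics/w8.pkl','rb')); R=Ro.from_euler('xyz',s['tool_rot'],degrees=True).as_matrix()
for z in(30,36,40): print(z,(proj('wrist',s['tool_pos']+[0,0,2.6]+R@np.array([40,0,-z]),p)-[180,140])*2)
for z in(3,10,15):
  t=np.linspace(0,6.28,60);q=np.array([(proj('wrist',s['tool_pos']+[25*np.cos(a),25*np.sin(a),2.6+z],p)-[180,140])*2 for a in t]);print(z,q.min(0),q.max(0))
"
```

```text
30 [274.20969838 180.25402576]
36 [274.19539539 188.58258464]
40 [274.18511642 194.55115208]
3 [169.78654621 214.87875386] [378.54819462 404.46847837]
10 [165.87112546 224.29253535] [382.44435619 419.35060276]
15 [162.9049572  231.50568367] [385.3947243  430.57943987]
```

The in-hand rim matches the prediction and the ear is at the right height, so the cup is centred and level in the jaws. Lowering into the collar.

{"api": "servo_tool", "payload": {
  "linear": [
    [0,0.0005,-0.03],
    [0,0,-0.02],
    [0,0,-0.01],
    [0,0,-0.005],
    [0,0,-0.005]
  ],
  "angular": [
    [0,0,0],
    [0,0,0],
    [0,0,0],
    [0,0,0],
    [0,0,0]
  ]
}}

```text
t: 15.63
tool_pos: [412.5, 245.5, 106.9]
tool_rot: [180.0, 0.0, 120.0]
ft_force: [0.1, 0.3, -0.6]
opening: 55.7
```

{"api": "servo_tool", "payload": {
  "linear": [
    [0,0,-0.005],
    [0,0,-0.003],
    [0,0,0],
    [0,0,0]
  ],
  "angular": [
    [0,0,0],
    [0,0,0],
    [0,0,0],
    [0,0,0]
  ]
}}

```text
t: 15.97
tool_pos: [412.2, 245.6, 102.2]
tool_rot: [180.0, -0.0, 120.0]
ft_force: [0.0, -0.5, -0.6]
opening: 55.9
```

{"api": "servo_tool", "payload": {
  "linear": [
    [0.001,0,-0.004],
    [0,0,0],
    [0,0,0]
  ],
  "angular": [
    [0,0,0],
    [0,0,0],
    [0,0,0]
  ]
}}

```text
t: 16.22
tool_pos: [412.7, 245.4, 99.6]
tool_rot: [-180.0, -0.0, 120.0]
ft_force: [0.5, 0.2, 0.0]
opening: 55.1
```

{"api": "servo_tool", "payload": {
  "linear": [
    [0,0,-0.002],
    [0,0,-0.001],
    [0,0,0]
  ],
  "angular": [
    [0,0,0],
    [0,0,0],
    [0,0,0]
  ]
}}

```text
t: 16.47
tool_pos: [413.0, 245.7, 98.4]
tool_rot: [180.0, -0.0, 120.0]
ft_force: [-1.2, -0.8, 3.4]
opening: 55.2
```

Contact at exactly the predicted 98.4. Release, rise, then head for the press.

{"api": "servo_tool", "payload": {
  "linear": [
    [0,0,-0.001],
    [0,0,0]
  ],
  "angular": [
    [0,0,0],
    [0,0,0]
  ]
}}

```text
t: 16.63
tool_pos: [413.1, 245.9, 98.3]
tool_rot: [179.9, -0.0, 120.0]
ft_force: [-2.4, -0.9, 9.6]
opening: 55.3
```

{"api": "servo_tool", "payload": {
  "linear": [
    [0,0,0],
    [0,0,0],
    [0,0,0],
    [0,0,0],
    [0,0,0]
  ],
  "angular": [
    [0,0,0],
    [0,0,0],
    [0,0,0],
    [0,0,0],
    [0,0,0]
  ],
  "claw": -1
}}

```text
t: 17.05
tool_pos: [412.6, 245.4, 97.0]
tool_rot: [-180.0, 0.0, 120.0]
ft_force: [-0.9, -0.4, -1.1]
opening: 84.9
```

{"api": "servo_tool", "payload": {
  "linear": [
    [0,0,0.01],
    [0,0,0.03],
    [0,0,0.06],
    [0,0,0.06],
    [0,0,0]
  ],
  "angular": [
    [0,0,0],
    [0,0,0],
    [0,0,0],
    [0,0,0],
    [0,0,0]
  ]
}}

```text
t: 17.47
tool_pos: [415.8, 247.2, 200.4]
tool_rot: [179.4, -0.1, 120.0]
ft_force: [1.1, 0.1, 0.2]
opening: 85.1
```

{"api": "servo_tool", "payload": {
  "linear": [
    [0,0,0],
    [0,0,0]
  ],
  "angular": [
    [0,0,0],
    [0,0,0]
  ]
}}

```text
t: 17.63
tool_pos: [412.6, 245.5, 193.2]
tool_rot: [180.0, -0.0, 120.0]
ft_force: [-0.9, -0.6, 0.1]
opening: 85.2
```

```bash
python3 -c "
from h import *
im,p=shot('w9');st();X=(413,245.5)
circ(X,50,101,'wrist',im,(0,255,0),p)
circ(X,28.5,147,'wrist',im,(0,0,255),p)
circ((439,35),21.5,3,'wrist',im,(0,255,0),p);circ((439,35),6.5,56,'wrist',im,(0,0,255),p)
cv2.imwrite('pics/w9o.png',im)
plan(439,35,150,94)"
```

```text
t 17.68 [412.2 245.2 192.4] [-179.92    0.    120.  ] F [ 0.1  0.8 -0.8] op 85.0 j [-56.   4.  23. 103.  -2.  74.  -3.]
lin [[0.019, -0.058, -0.012], [0.015, -0.059, -0.012], [0.01, -0.059, -0.011], [0.005, -0.059, -0.012], [0.0, -0.058, -0.012]] ang [[0, 0, -0.151], [0, 0, -0.152], [0, 0, -0.151], [0, 0, -0.151], [0, 0, -0.151]]
lin [[-0.004, -0.057, -0.012]] ang [[0, 0, -0.152]]
```

View pics/w9o.png

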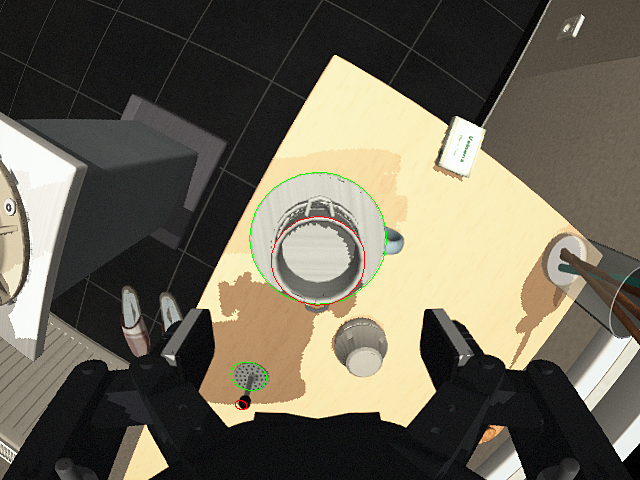

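Cup is seated: rim and plate coincide with the predicted circles. Moving over the press and measuring its knob by code, as few views remain.

{"api": "servo_tool", "payload": {
  "linear": [
    [0.019,-0.058,-0.012],
    [0.015,-0.059,-0.012],
    [0.01,-0.059,-0.011],
    [0.005,-0.059,-0.012],
    [0.0,-0.058,-0.012]
  ],
  "angular": [
    [0,0,-0.151],
    [0,0,-0.152],
    [0,0,-0.151],
    [0,0,-0.151],
    [0,0,-0.151]
  ]
}}

```text
t: 18.1
tool_pos: [441.4, 67.5, 156.3]
tool_rot: [-179.9, 0.1, 98.1]
ft_force: [0.2, 0.1, -0.2]
opening: 85.2
```

{"api": "servo_tool", "payload": {
  "linear": [
    [-0.004,-0.057,-0.012],
    [0,0,0],
    [0,0,0],
    [0,0,0]
  ],
  "angular": [
    [0,0,-0.152],
    [0,0,0],
    [0,0,0],
    [0,0,0]
  ]
}}

```text
t: 18.43
tool_pos: [439.1, 35.8, 149.9]
tool_rot: [-179.9, 0.0, 94.0]
ft_force: [-0.1, 0.4, -0.2]
opening: 85.4
```

```bash
cat >> h.py <<'E'
def knob(im,p,X,z,dark=60,box=28):
    """centroid of the dark blob nearest the predicted pixel, back at height z"""
    u,v=np.round(proj("wrist",(*X,z),p)).astype(int); g=im.max(2)[v-box:v+box,u-box:u+box]
    n,l,s,c=cv2.connectedComponentsWithStats((g<dark).astype(np.uint8))
    out=[(int(s[i][4]),(c[i]+[u-box,v-box]).round(1).tolist(),at("wrist",*(c[i]+[u-box,v-box]),z,p)[:2].round(1).tolist(),s[i][:4].tolist()) for i in range(1,n) if s[i][4]>25]
    print("pred px",(u,v)); [print(o) for o in out]
E
python3 -c "
from h import *
im,p=shot('w10');st()
knob(im,p,(439,35),52); knob(im,p,(439,35),52,dark=40)
g=im.max(2); u,v=proj('wrist',(439,35,50),p).astype(int)
print((g[v-24:v+24:3,u-30:u+30:3]))
"
```

```text
t 18.48 [439.3  36.4 150.1] [-1.7994e+02  1.0000e-02  9.4100e+01] F [ 0.2 -0.3  0.1] op 85.3 j [-43.   0.  35. 112.  -0.  68.  -4.]
pred px (np.int64(317), np.int64(240))
(253, [321.9, 238.9], [442.4, 35.8], [25, 18, 17, 19])
pred px (np.int64(317), np.int64(240))
(242, [321.9, 239.0], [442.4, 35.7], [25, 18, 17, 19])
[[237 239 237 240 144 206 205 213  84 207 206 174 212 207 207  77 212 209
  207 216]
 [234 239 237 240 209 125 207 209 208 198 209 160 206 156 210 210 208 205
  135 225]
 [235 238 237 237 200 223 207 198 209  63 207 213 213 210 210 202 140 216
   68 211]
 [235 236 237 237 216 200 203 208 208 211 212  96 102 207 190 203 209 215
  216 211]
 [235 240 239 234 207 197 206 206 149 216 221 106  98 207 213 207 214 209
  185 218]
 [239 240 238 243 206 216 206 162 209 204 217 114 114 216 116 208  98 219
  218 209]
 [237 238 237 239 213  93 212 207 204 216   7  17  19   0 174 212 207 210
   89 181]
 [238 239 237 239 241 213 203 208  75 147  11  18  22  23  28  74 205 209
  201 241]
 [239 239 238 237 246 188  49 210 206   0  28  32  32  21  11 213 167 143
  157 240]
 [239 235 238 239 238 226 192 210 127  11  26  26  21  29   9 110 210 219
  241 238]
 [235 234 238 238 239 238 245 224 219 172  17  26  24  23  38 219 213 241
  238 239]
 [237 235 238 239 240 236 236 237 240 153  96   0  11  16 254 240 238 237
  239 239]
 [238 235 238 238 239 236 236 238 237 237 239 246 251 247 239 236 240 239
  239 238]
 [238 239 238 234 237 235 238 238 238 237 237 238 238 234 239 239 239 239
  239 239]
 [248 245 247 248 248 247 246 238 237 234 237 235 236 236 236 237 246 237
  236 237]
 [248 248 248 247 248 248 248 248 249 249 249 249 249 250 249 249 249 248
  249 248]]
```

{"api": "servo_tool", "payload": {
  "linear": [
    [0.005,-0.001,-0.04],
    [0,0,-0.06],
    [0,0,-0.05],
    [0,0,-0.04],
    [0,0,-0.02]
  ],
  "angular": [
    [0,0,0],
    [0,0,0],
    [0,0,0],
    [0,0,0],
    [0,0,0]
  ]
}}

```text
t: 18.9
tool_pos: [440.6, 36.0, 21.4]
tool_rot: [-179.7, 0.1, 94.2]
ft_force: [-0.4, -0.2, -0.3]
opening: 85.3
```

{"api": "servo_tool", "payload": {
  "linear": [
    [0,0,-0.006],
    [0,0,0],
    [0,0,0],
    [0,0,0]
  ],
  "angular": [
    [0,0,0],
    [0,0,0],
    [0,0,0],
    [0,0,0]
  ]
}}

```text
t: 19.23
tool_pos: [443.7, 35.5, 22.0]
tool_rot: [179.9, -0.0, 94.0]
ft_force: [0.5, -1.0, -0.2]
opening: 85.5
```

{"api": "servo_tool", "payload": {
  "linear": [
    [0,0,0],
    [0,0,0],
    [0,0,0],
    [0,0,0],
    [0,0,0]
  ],
  "angular": [
    [0,0,0],
    [0,0,0],
    [0,0,0],
    [0,0,0],
    [0,0,0]
  ],
  "claw": 1
}}

```text
t: 19.65
tool_pos: [442.8, 34.9, 21.2]
tool_rot: [180.0, -0.0, 94.0]
ft_force: [-0.5, -0.5, -0.3]
opening: 25.6
```

{"api": "servo_tool", "payload": {
  "linear": [
    [0,0,0],
    [0,0,0],
    [0,0,0],
    [0,0,0]
  ],
  "angular": [
    [0,0,0],
    [0,0,0],
    [0,0,0],
    [0,0,0]
  ]
}}

```text
t: 19.98
tool_pos: [443.0, 34.9, 21.2]
tool_rot: [180.0, -0.0, 94.0]
ft_force: [-0.3, -0.7, 2.5]
opening: 9.1
```

{"api": "servo_tool", "payload": {
  "linear": [
    [0,0,0],
    [0,0,0],
    [0,0,0]
  ],
  "angular": [
    [0,0,0],
    [0,0,0],
    [0,0,0]
  ]
}}

```text
t: 20.23
tool_pos: [443.1, 34.9, 21.2]
tool_rot: [180.0, -0.0, 94.0]
ft_force: [1.2, -0.2, 4.8]
opening: 9.4
```

Opening of 9.4 mm on a 13 mm knob suggests gripping its rounded top. Regrip 4 mm lower.

{"api": "servo_tool", "payload": {
  "linear": [
    [0,0,0],
    [0,0,0],
    [0,0,0],
    [0,0,0]
  ],
  "angular": [
    [0,0,0],
    [0,0,0],
    [0,0,0],
    [0,0,0]
  ],
  "claw": 0.2
}}

```text
t: 20.57
tool_pos: [442.3, 34.8, 20.7]
tool_rot: [-180.0, 0.0, 94.0]
ft_force: [-0.1, -0.4, 1.0]
opening: 34.2
```

{"api": "servo_tool", "payload": {
  "linear": [
    [0,0,-0.004],
    [0,0,-0.003],
    [0,0,0]
  ],
  "angular": [
    [0,0,0],
    [0,0,0],
    [0,0,0]
  ]
}}

```text
t: 20.82
tool_pos: [442.3, 34.8, 16.3]
tool_rot: [-179.9, 0.0, 94.0]
ft_force: [-0.7, -0.0, 0.5]
opening: 34.3
```

{"api": "servo_tool", "payload": {
  "linear": [
    [0,0,0],
    [0,0,0],
    [0,0,0],
    [0,0,0],
    [0,0,0]
  ],
  "angular": [
    [0,0,0],
    [0,0,0],
    [0,0,0],
    [0,0,0],
    [0,0,0]
  ],
  "claw": 1
}}

```text
t: 21.23
tool_pos: [442.9, 34.9, 16.9]
tool_rot: [180.0, -0.0, 94.0]
ft_force: [0.9, 0.1, 0.6]
opening: 9.5
```

{"api": "servo_tool", "payload": {
  "linear": [
    [0,0,0],
    [0,0,0],
    [0,0,0],
    [0,0,0],
    [0,0,0]
  ],
  "angular": [
    [0,0,0],
    [0,0,0],
    [0,0,0],
    [0,0,0],
    [0,0,0]
  ]
}}

```text
t: 21.65
tool_pos: [442.8, 34.9, 16.9]
tool_rot: [180.0, -0.0, 94.0]
ft_force: [0.8, -0.4, 1.0]
opening: 9.6
```

{"api": "servo_tool", "payload": {
  "linear": [
    [0,0,0],
    [0,0,0],
    [0,0,0.003],
    [0,0,0.003],
    [0,0,0]
  ],
  "angular": [
    [0,0,0],
    [0,0,0],
    [0,0,0],
    [0,0,0],
    [0,0,0]
  ],
  "claw": 0.5
}}

```text
t: 22.07
tool_pos: [442.8, 34.9, 20.7]
tool_rot: [180.0, -0.0, 94.0]
ft_force: [-0.7, -0.7, 0.2]
opening: 21.1
```

{"api": "servo_tool", "payload": {
  "linear": [
    [0,0,0],
    [0,0,0],
    [0,0,0],
    [0,0,0],
    [0,0,0]
  ],
  "angular": [
    [0,0,0],
    [0,0,0],
    [0,0,0],
    [0,0,0],
    [0,0,0]
  ],
  "claw": 1
}}

```text
t: 22.48
tool_pos: [443.1, 35.0, 20.7]
tool_rot: [180.0, -0.0, 94.0]
ft_force: [1.6, -0.7, 4.3]
opening: 9.1
```

{"api": "servo_tool", "payload": {
  "linear": [
    [0,0,0],
    [0,0,0]
  ],
  "angular": [
    [0,0,0],
    [0,0,0]
  ]
}}

```text
t: 22.65
tool_pos: [443.1, 34.9, 20.6]
tool_rot: [180.0, -0.0, 94.0]
ft_force: [0.3, 0.6, 4.9]
opening: 9.7
```

{"api": "servo_tool", "payload": {
  "linear": [
    [0,0,0.01],
    [0,0,0.05],
    [0,0,0.06],
    [0,0,0.06],
    [0,0,0.06]
  ],
  "angular": [
    [0,0,0],
    [0,0,0],
    [0,0,0],
    [0,0,0],
    [0,0,0]
  ]
}}

```text
t: 23.07
tool_pos: [441.5, 34.1, 165.7]
tool_rot: [-179.9, 0.0, 93.9]
ft_force: [1.0, 0.9, 0.3]
opening: 9.5
```

{"api": "servo_tool", "payload": {
  "linear": [
    [0,0,0.04],
    [0,0,0],
    [0,0,0]
  ],
  "angular": [
    [0,0,0],
    [0,0,0],
    [0,0,0]
  ]
}}

```text
t: 23.32
tool_pos: [443.0, 34.9, 189.3]
tool_rot: [179.9, -0.1, 94.0]
ft_force: [-0.6, 0.7, -0.9]
opening: 9.4
```

```bash
python3 -c "
from h import *
st(); plan(413,245.5,190,120)
im,p=shot('w11')
"
```

```text
t 23.32 [443.   34.9 189.3] [ 1.799e+02 -6.000e-02  9.399e+01] F [-0.6  0.7 -0.9] op 9.4 j [-45.  -1.  36. 108.   1.  73.  -5.]
lin [[0.003, 0.058, 0.0], [-0.001, 0.058, 0.0], [-0.006, 0.059, 0.001], [-0.01, 0.059, 0.0], [-0.016, 0.059, 0.0]] ang [[0, 0, 0.151], [0, 0, 0.152], [0, 0, 0.151], [0, 0, 0.151], [0, 0, 0.152]]
lin [[-0.02, 0.058, 0.0]] ang [[0, 0, 0.151]]
```

{"api": "servo_tool", "payload": {
  "linear": [
    [0.003,0.058,0.0],
    [-0.001,0.058,0.0],
    [-0.006,0.059,0],
    [-0.01,0.059,0.0],
    [-0.016,0.059,0.0]
  ],
  "angular": [
    [0,0,0.151],
    [0,0,0.152],
    [0,0,0.151],
    [0,0,0.151],
    [0,0,0.152]
  ]
}}

```text
t: 23.78
tool_pos: [423.4, 211.3, 186.3]
tool_rot: [-179.8, 0.1, 115.8]
ft_force: [0.5, 0.7, -0.6]
opening: 9.2
```

{"api": "servo_tool", "payload": {
  "linear": [
    [-0.02,0.058,0.0],
    [0,0,0],
    [0,0,0],
    [0,0,0],
    [0,0,0]
  ],
  "angular": [
    [0,0,0.151],
    [0,0,0],
    [0,0,0],
    [0,0,0],
    [0,0,0]
  ]
}}

```text
t: 24.2
tool_pos: [412.7, 243.8, 187.4]
tool_rot: [-179.9, 0.0, 119.8]
ft_force: [0.7, -0.4, -1.5]
opening: 9.4
```

```bash
python3 -c "
from h import *
from scipy.spatial.transform import Rotation as Ro
im,p=shot('w12');st();s=env.state();T=s['tool_pos'];X=(413,245.5)
R=Ro.from_euler('xyz',s['tool_rot'],degrees=True).as_matrix();C=T+R@np.array([.9,0,20.6])
circ(X,28.5,147,'wrist',im,(0,255,0),p)
circ(C,21.5,C[2]+1.5,'wrist',im,(0,0,255),p)
c=cv2.resize(im[150:420,180:480],None,fx=2,fy=2)
cv2.imwrite('pics/w12o.png',c)"
```

```text
t 24.25 [412.9 243.8 187.7] [-1.7992e+02  2.0000e-02  1.1983e+02] F [-0.2 -0.2 -0.9] op 9.2 j [-57.   4.  24. 103.  -2.  73.  -3.]
```

View pics/w12o.png

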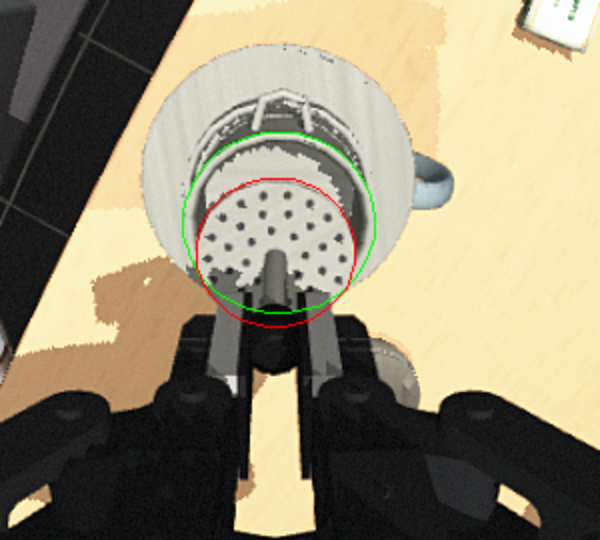

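Disc and cup rim overlay well. Correct about 1 mm and lower the press.

{"api": "servo_tool", "payload": {
  "linear": [
    [0.001,0.0015,-0.03],
    [0,0,-0.025],
    [0,0,-0.02],
    [0,0,-0.015],
    [0,0,-0.007]
  ],
  "angular": [
    [0,0,0],
    [0,0,0],
    [0,0,0],
    [0,0,0],
    [0,0,0]
  ]
}}

```text
t: 24.67
tool_pos: [413.0, 245.1, 128.9]
tool_rot: [-179.9, 0.0, 119.9]
ft_force: [-0.2, -0.4, -0.4]
opening: 9.1
```

{"api": "servo_tool", "payload": {
  "linear": [
    [0,0,-0.002],
    [0,0,-0.002],
    [0,0,0],
    [0,0,0]
  ],
  "angular": [
    [0,0,0],
    [0,0,0],
    [0,0,0],
    [0,0,0]
  ]
}}

```text
t: 25.0
tool_pos: [413.7, 246.5, 128.4]
tool_rot: [179.9, -0.0, 120.0]
ft_force: [-0.5, -0.3, -0.7]
opening: 9.3
```

{"api": "servo_tool", "payload": {
  "linear": [
    [0,0,-0.002],
    [0,0,0],
    [0,0,0]
  ],
  "angular": [
    [0,0,0],
    [0,0,0],
    [0,0,0]
  ]
}}

```text
t: 25.25
tool_pos: [413.3, 246.4, 126.7]
tool_rot: [180.0, -0.0, 120.0]
ft_force: [-0.2, 0.7, -0.1]
opening: 8.9
```

{"api": "servo_tool", "payload": {
  "linear": [
    [0,-0.001,-0.002],
    [0,0,0],
    [0,0,0]
  ],
  "angular": [
    [0,0,0],
    [0,0,0],
    [0,0,0]
  ]
}}

```text
t: 25.5
tool_pos: [413.3, 245.7, 125.3]
tool_rot: [-180.0, -0.0, 120.0]
ft_force: [0.6, -0.2, -1.1]
opening: 9.6
```

{"api": "servo_tool", "payload": {
  "linear": [
    [0,0,-0.002],
    [0,0,0],
    [0,0,0]
  ],
  "angular": [
    [0,0,0],
    [0,0,0],
    [0,0,0]
  ]
}}

```text
t: 25.75
tool_pos: [413.6, 246.0, 124.7]
tool_rot: [180.0, -0.0, 120.0]
ft_force: [-0.9, -0.1, 5.3]
opening: 9.3
```

Contact at 124.7 as predicted. Release gently and rise, then plan to the lid.

{"api": "servo_tool", "payload": {
  "linear": [
    [0,0,0],
    [0,0,0],
    [0,0,0]
  ],
  "angular": [
    [0,0,0],
    [0,0,0],
    [0,0,0]
  ],
  "claw": 0.6
}}

```text
t: 26.0
tool_pos: [413.1, 245.7, 123.9]
tool_rot: [-180.0, 0.0, 120.0]
ft_force: [1.5, 0.3, 0.8]
opening: 16.8
```

{"api": "servo_tool", "payload": {
  "linear": [
    [0,0,0.005],
    [0,0,0.015],
    [0,0,0.04],
    [0,0,0.06],
    [0,0,0]
  ],
  "angular": [
    [0,0,0],
    [0,0,0],
    [0,0,0],
    [0,0,0],
    [0,0,0]
  ]
}}

```text
t: 26.42
tool_pos: [416.1, 247.3, 203.0]
tool_rot: [179.5, -0.1, 120.0]
ft_force: [0.7, 0.4, 0.9]
opening: 16.9
```

{"api": "servo_tool", "payload": {
  "linear": [
    [0,0,0.02],
    [0,0,0],
    [0,0,0],
    [0,0,0]
  ],
  "angular": [
    [0,0,0],
    [0,0,0],
    [0,0,0],
    [0,0,0]
  ],
  "claw": -1
}}

```text
t: 26.75
tool_pos: [413.1, 245.7, 207.8]
tool_rot: [-180.0, -0.0, 120.0]
ft_force: [-0.3, 0.9, -0.8]
opening: 65.1
```

```bash
python3 -c "
from h import *
im,p=shot('w13');st()
knob(im,p,(413,245.5),104+52); knob(im,p,(413,245.5),104+52,dark=35)
plan(594,-168,170,74)"
```

```text
t 26.80 [413.  245.6 207.6] [-1.7995e+02  1.0000e-02  1.2000e+02] F [0.7 1.  0. ] op 71.9 j [-57.   4.  24. 101.  -2.  76.  -3.]
pred px (np.int64(317), np.int64(259))
(363, [317.4, 256.8], [412.6, 246.9], [19, 15, 20, 23])
pred px (np.int64(317), np.int64(259))
(340, [317.5, 256.8], [412.6, 246.9], [19, 15, 20, 22])
lin [[0.037, -0.033, -0.004], [0.035, -0.036, -0.005], [0.034, -0.039, -0.004], [0.032, -0.042, -0.005], [0.029, -0.044, -0.004]] ang [[0, 0, -0.115], [0, 0, -0.114], [0, 0, -0.115], [0, 0, -0.115], [0, 0, -0.114]]
lin [[0.027, -0.047, -0.005], [0.025, -0.049, -0.004], [0.021, -0.052, -0.005], [0.019, -0.054, -0.004], [0.015, -0.055, -0.005]] ang [[0, 0, -0.115], [0, 0, -0.115], [0, 0, -0.114], [0, 0, -0.115], [0, 0, -0.115]]
lin [[0.013, -0.058, -0.004], [0.008, -0.059, -0.005], [0.005, -0.06, -0.004], [0.002, -0.061, -0.005]] ang [[0, 0, -0.115], [0, 0, -0.114], [0, 0, -0.115], [0, 0, -0.115]]
```

{"api": "servo_tool", "payload": {
  "linear": [
    [0.037,-0.033,-0.004],
    [0.035,-0.036,-0.005],
    [0.034,-0.039,-0.004],
    [0.032,-0.042,-0.005],
    [0.029,-0.044,-0.004]
  ],
  "angular": [
    [0,0,-0.115],
    [0,0,-0.114],
    [0,0,-0.115],
    [0,0,-0.115],
    [0,0,-0.114]
  ]
}}

```text
t: 27.22
tool_pos: [514.0, 128.3, 194.0]
tool_rot: [-179.9, 0.0, 103.5]
ft_force: [0.6, 0.1, -0.2]
opening: 85.4
```

{"api": "servo_tool", "payload": {
  "linear": [
    [0.027,-0.047,-0.005],
    [0.025,-0.049,-0.004],
    [0.021,-0.052,-0.005],
    [0.019,-0.054,-0.004],
    [0.015,-0.055,-0.005]
  ],
  "angular": [
    [0,0,-0.115],
    [0,0,-0.115],
    [0,0,-0.114],
    [0,0,-0.115],
    [0,0,-0.115]
  ]
}}

```text
t: 27.63
tool_pos: [577.9, -26.1, 180.2]
tool_rot: [-179.9, 0.0, 87.0]
ft_force: [0.4, 0.3, 0.3]
opening: 85.2
```

{"api": "servo_tool", "payload": {
  "linear": [
    [0.013,-0.058,-0.004],
    [0.008,-0.059,-0.005],
    [0.005,-0.06,-0.004],
    [0.002,-0.061,-0.005],
    [0,0,0]
  ],
  "angular": [
    [0,0,-0.115],
    [0,0,-0.114],
    [0,0,-0.115],
    [0,0,-0.115],
    [0,0,0]
  ]
}}

```text
t: 28.05
tool_pos: [591.6, -177.6, 169.2]
tool_rot: [-179.9, 0.3, 73.1]
ft_force: [-2.2, -1.6, 0.4]
opening: 85.4
```

{"api": "servo_tool", "payload": {
  "linear": [
    [0,0,0],
    [0,0,0],
    [0,0,0]
  ],
  "angular": [
    [0,0,0],
    [0,0,0],
    [0,0,0]
  ]
}}

```text
t: 28.3
tool_pos: [594.7, -166.0, 169.8]
tool_rot: [-179.9, -0.0, 74.1]
ft_force: [-1.2, 0.0, -0.0]
opening: 85.2
```

```bash
python3 -c "
from h import *
im,p=shot('w14');st()
knob(im,p,(594,-168),39); knob(im,p,(594,-168),39,dark=35)"
```

```text
t 28.35 [ 594.8 -165.8  170. ] [-1.7996e+02 -4.0000e-02  7.4150e+01] F [-0.2  0.3 -0.5] op 85.1 j [-18.  27.  44.  85. -19.  76.  11.]
pred px (np.int64(317), np.int64(230))
(291, [319.5, 230.7], [595.6, -168.9], [22, 19, 19, 20])
pred px (np.int64(317), np.int64(230))
(274, [319.4, 230.7], [595.6, -168.9], [22, 19, 18, 20])
```

{"api": "servo_tool", "payload": {
  "linear": [
    [0.001,-0.005,-0.04],
    [0,0,-0.065],
    [0,0,-0.065],
    [0,0,-0.05],
    [0,0,-0.03]
  ],
  "angular": [
    [0,0,0],
    [0,0,0],
    [0,0,0],
    [0,0,0],
    [0,0,0]
  ]
}}

```text
t: 28.77
tool_pos: [593.4, -167.8, 16.4]
tool_rot: [-179.7, -0.0, 74.2]
ft_force: [0.1, 0.1, 0.4]
opening: 85.2
```

{"api": "servo_tool", "payload": {
  "linear": [
    [0,0,-0.015],
    [0,0,-0.005],
    [0,0,0],
    [0,0,0],
    [0,0,0]
  ],
  "angular": [
    [0,0,0],
    [0,0,0],
    [0,0,0],
    [0,0,0],
    [0,0,0]
  ]
}}

```text
t: 29.18
tool_pos: [596.4, -170.9, 10.2]
tool_rot: [179.8, -0.0, 74.0]
ft_force: [0.3, 0.2, 0.4]
opening: 85.6
```

{"api": "servo_tool", "payload": {
  "linear": [
    [0,0.001,-0.003],
    [0,0,0],
    [0,0,0]
  ],
  "angular": [
    [0,0,0],
    [0,0,0],
    [0,0,0]
  ]
}}

```text
t: 29.43
tool_pos: [595.4, -169.9, 7.0]
tool_rot: [180.0, -0.0, 74.0]
ft_force: [0.2, -1.0, 0.3]
opening: 85.3
```

{"api": "servo_tool", "payload": {
  "linear": [
    [0,0,0],
    [0,0,0],
    [0,0,0],
    [0,0,0],
    [0,0,0]
  ],
  "angular": [
    [0,0,0],
    [0,0,0],
    [0,0,0],
    [0,0,0],
    [0,0,0]
  ],
  "claw": 1
}}

```text
t: 29.85
tool_pos: [595.1, -170.1, 6.5]
tool_rot: [-180.0, -0.0, 74.0]
ft_force: [0.2, -0.7, 0.0]
opening: 26.0
```

{"api": "servo_tool", "payload": {
  "linear": [
    [0,0,0],
    [0,0,0],
    [0,0,0],
    [0,0,0],
    [0,0,0]
  ],
  "angular": [
    [0,0,0],
    [0,0,0],
    [0,0,0],
    [0,0,0],
    [0,0,0]
  ]
}}

```text
t: 30.27
tool_pos: [595.2, -170.1, 6.7]
tool_rot: [180.0, -0.0, 74.0]
ft_force: [0.9, -0.2, 1.8]
opening: 12.7
```

{"api": "servo_tool", "payload": {
  "linear": [
    [0,0,0.01],
    [0,0,0.05],
    [0,0,0.06],
    [0,0,0.06],
    [0,0,0.06]
  ],
  "angular": [
    [0,0,0],
    [0,0,0],
    [0,0,0],
    [0,0,0],
    [0,0,0]
  ]
}}

```text
t: 30.68
tool_pos: [594.5, -170.1, 152.3]
tool_rot: [-180.0, 0.0, 74.0]
ft_force: [1.5, -0.2, -1.0]
opening: 12.3
```

{"api": "servo_tool", "payload": {
  "linear": [
    [0,0,0.06],
    [0,0,0.02],
    [0,0,0],
    [0,0,0]
  ],
  "angular": [
    [0,0,0],
    [0,0,0],
    [0,0,0],
    [0,0,0]
  ]
}}

```text
t: 31.02
tool_pos: [595.3, -170.1, 199.0]
tool_rot: [179.9, -0.0, 74.0]
ft_force: [-0.0, 0.1, -1.6]
opening: 12.4
```

```bash
python3 -c "
from h import *
st(); plan(413.5,245,203,120)"
```

```text
t 31.02 [ 595.3 -170.1  199. ] [ 1.7994e+02 -3.0000e-02  7.3990e+01] F [-0.   0.1 -1.6] op 12.4 j [-18.  26.  44.  82. -18.  80.  11.]
lin [[-0.001, 0.062, 0.0], [-0.005, 0.06, 0.001], [-0.009, 0.059, 0.0], [-0.012, 0.058, 0.001], [-0.016, 0.056, 0.0]] ang [[0, 0, 0.115], [0, 0, 0.114], [0, 0, 0.115], [0, 0, 0.115], [0, 0, 0.115]]
lin [[-0.018, 0.054, 0.001], [-0.022, 0.052, 0.0], [-0.025, 0.049, 0.001], [-0.027, 0.047, 0.0], [-0.029, 0.045, 0.001]] ang [[0, 0, 0.114], [0, 0, 0.115], [0, 0, 0.115], [0, 0, 0.115], [0, 0, 0.114]]
lin [[-0.032, 0.042, 0.0], [-0.034, 0.039, 0.001], [-0.036, 0.036, 0.0], [-0.037, 0.033, 0.001]] ang [[0, 0, 0.115], [0, 0, 0.115], [0, 0, 0.114], [0, 0, 0.115]]
```

{"api": "servo_tool", "payload": {
  "linear": [
    [-0.001,0.062,0.0],
    [-0.005,0.06,0.001],
    [-0.009,0.059,0.0],
    [-0.012,0.058,0.001],
    [-0.016,0.056,0.0]
  ],
  "angular": [
    [0,0,0.115],
    [0,0,0.114],
    [0,0,0.115],
    [0,0,0.115],
    [0,0,0.115]
  ]
}}

```text
t: 31.43
tool_pos: [567.8, 9.2, 197.5]
tool_rot: [-179.8, 0.0, 90.6]
ft_force: [0.1, 0.5, -1.1]
opening: 12.0
```

{"api": "servo_tool", "payload": {
  "linear": [
    [-0.018,0.054,0.001],
    [-0.022,0.052,0.0],
    [-0.025,0.049,0.001],
    [-0.027,0.047,0.0],
    [-0.029,0.045,0.001]
  ],
  "angular": [
    [0,0,0.114],
    [0,0,0.115],
    [0,0,0.115],
    [0,0,0.115],
    [0,0,0.114]
  ]
}}

```text
t: 31.85
tool_pos: [494.5, 156.6, 199.4]
tool_rot: [-179.8, 0.0, 107.1]
ft_force: [1.0, 0.1, -0.0]
opening: 12.2
```

{"api": "servo_tool", "payload": {
  "linear": [
    [-0.032,0.042,0.0],
    [-0.034,0.039,0.001],
    [-0.036,0.036,0.0],
    [-0.037,0.033,0.001],
    [0,0,0]
  ],
  "angular": [
    [0,0,0.115],
    [0,0,0.115],
    [0,0,0.114],
    [0,0,0.115],
    [0,0,0]
  ]
}}

```text
t: 32.27
tool_pos: [407.6, 249.8, 200.7]
tool_rot: [-179.7, -0.1, 120.7]
ft_force: [0.5, 0.2, -0.2]
opening: 12.3
```

{"api": "servo_tool", "payload": {
  "linear": [
    [0,0,0],
    [0,0,0],
    [0,0,0]
  ],
  "angular": [
    [0,0,0],
    [0,0,0],
    [0,0,0]
  ]
}}

```text
t: 32.52
tool_pos: [413.7, 243.9, 202.0]
tool_rot: [-179.9, 0.0, 119.9]
ft_force: [-0.3, -0.3, -0.1]
opening: 12.3
```

```bash
python3 -c "
from h import *
from scipy.spatial.transform import Rotation as Ro
im,p=shot('w15');st();s=env.state();T=s['tool_pos'];X=(413,245.5)
R=Ro.from_euler('xyz',s['tool_rot'],degrees=True).as_matrix();C=T+R@np.array([1.2,0,6.7]);print('lid',C)
# collar/cup rim check numerically is hard: save overlay for optional view
circ(X,28.5,147,'wrist',im,(0,255,0),p);circ(X,50,101,'wrist',im,(0,255,0),p)
circ(C,31,C[2]+7.5,'wrist',im,(0,0,255),p)
cv2.imwrite('pics/w15o.png',cv2.resize(im[150:420,180:480],None,fx=2,fy=2))
# lid flange edge along tool-x (front): brightness profile across predicted edge
raw=cv2.imread('pics/w15.png').max(2)
for nm,cc,r,z in(('lid',C,31,C[2]+7.5),('plate',(*X,0),50,101)):
  for a in (60,80,100,120,140,160,180):
    d=np.array([np.cos(np.radians(a)),np.sin(np.radians(a))])
    print(nm,a,[int(raw[tuple(np.round(proj('wrist',(*(np.array(cc[:2])+d*(r+k)),z),p)).astype(int)[::-1])]) for k in range(-5,6)])
"
```

```text
t 32.57 [413.8 243.9 202.2] [-1.7994e+02  3.0000e-02  1.1984e+02] F [-0.4  0.4 -0.6] op 12.4 j [-58.   4.  25. 102.  -2.  75.  -3.]
lid [413.2482204  244.93459181 195.46653522]
lid 60 [210, 212, 213, 209, 204, 206, 244, 251, 252, 251, 251]
lid 80 [214, 216, 214, 207, 205, 151, 214, 209, 209, 207, 210]
lid 100 [213, 215, 217, 227, 235, 161, 196, 99, 105, 109, 74]
lid 120 [214, 210, 213, 218, 231, 168, 214, 213, 214, 210, 219]
lid 140 [214, 212, 208, 207, 215, 155, 216, 203, 218, 91, 91]
lid 160 [218, 215, 213, 215, 215, 181, 211, 142, 211, 214, 210]
lid 180 [212, 216, 218, 214, 215, 150, 248, 253, 251, 250, 251]
plate 60 [217, 210, 205, 205, 214, 255, 248, 248, 247, 247, 247]
plate 80 [221, 218, 149, 204, 195, 245, 249, 248, 248, 249, 249]
plate 100 [221, 223, 128, 240, 239, 251, 249, 249, 248, 248, 249]
plate 120 [218, 212, 217, 220, 213, 242, 250, 249, 248, 249, 248]
plate 140 [218, 222, 216, 223, 204, 206, 250, 249, 250, 250, 250]
plate 160 [211, 215, 216, 214, 200, 238, 250, 249, 249, 249, 249]
plate 180 [214, 209, 211, 211, 184, 233, 252, 250, 249, 249, 249]
```

Lid edge falls exactly on the prediction all round, and the plate edge too. Lowering the lid.

{"api": "servo_tool", "payload": {
  "linear": [
    [0,0.001,-0.03],
    [0,0,-0.02],
    [0,0,-0.015],
    [0,0,-0.01],
    [0,0,-0.005]
  ],
  "angular": [
    [0,0,0],
    [0,0,0],
    [0,0,0],
    [0,0,0],
    [0,0,0]
  ]
}}

```text
t: 32.98
tool_pos: [413.3, 245.0, 153.8]
tool_rot: [-179.9, 0.0, 119.9]
ft_force: [0.3, 0.8, -0.2]
opening: 12.5
```

{"api": "servo_tool", "payload": {
  "linear": [
    [0,0,0],
    [0,0,-0.002],
    [0,0,0],
    [0,0,0]
  ],
  "angular": [
    [0,0,0],
    [0,0,0],
    [0,0,0],
    [0,0,0]
  ]
}}

```text
t: 33.32
tool_pos: [413.6, 245.9, 154.1]
tool_rot: [180.0, -0.0, 120.0]
ft_force: [-0.1, -0.2, -0.5]
opening: 12.5
```

{"api": "servo_tool", "payload": {
  "linear": [
    [0,0,-0.002],
    [0,0,0],
    [0,0,0]
  ],
  "angular": [
    [0,0,0],
    [0,0,0],
    [0,0,0]
  ]
}}

```text
t: 33.57
tool_pos: [413.3, 245.8, 152.5]
tool_rot: [180.0, -0.0, 120.0]
ft_force: [-0.5, -0.3, -0.8]
opening: 12.4
```

{"api": "servo_tool", "payload": {
  "linear": [
    [0,-0.001,-0.003],
    [0,0,0],
    [0,0,0]
  ],
  "angular": [
    [0,0,0],
    [0,0,0],
    [0,0,0]
  ]
}}

```text
t: 33.82
tool_pos: [413.2, 245.1, 150.4]
tool_rot: [-180.0, 0.0, 120.0]
ft_force: [-0.2, 0.2, -0.7]
opening: 12.4
```

{"api": "servo_tool", "payload": {
  "linear": [
    [0,0,-0.002],
    [0,0,0],
    [0,0,0]
  ],
  "angular": [
    [0,0,0],
    [0,0,0],
    [0,0,0]
  ]
}}

```text
t: 34.07
tool_pos: [413.3, 245.1, 149.3]
tool_rot: [-180.0, -0.0, 120.0]
ft_force: [0.4, 0.7, -0.2]
opening: 12.0
```

{"api": "servo_tool", "payload": {
  "linear": [
    [0,0,-0.002],
    [0,0,0],
    [0,0,0]
  ],
  "angular": [
    [0,0,0],
    [0,0,0],
    [0,0,0]
  ]
}}

```text
t: 34.32
tool_pos: [413.6, 245.4, 148.7]
tool_rot: [179.9, -0.0, 120.0]
ft_force: [-0.8, -0.6, 4.9]
opening: 12.1
```

Contact at the predicted 148.7. Release, rise clear, and check.

{"api": "servo_tool", "payload": {
  "linear": [
    [0,0,0],
    [0,0,0],
    [0,0,0],
    [0,0,0]
  ],
  "angular": [
    [0,0,0],
    [0,0,0],
    [0,0,0],
    [0,0,0]
  ],
  "claw": 0.3
}}

```text
t: 34.65
tool_pos: [413.1, 245.1, 148.0]
tool_rot: [-180.0, 0.0, 120.0]
ft_force: [0.1, 0.1, 0.1]
opening: 30.1
```

{"api": "servo_tool", "payload": {
  "linear": [
    [0,0,0.005],
    [0,0,0.015],
    [0,0,0.04],
    [0,0,0.06],
    [0,0,0.04]
  ],
  "angular": [
    [0,0,0],
    [0,0,0],
    [0,0,0],
    [0,0,0],
    [0,0,0]
  ]
}}

```text
t: 35.07
tool_pos: [413.7, 245.2, 247.5]
tool_rot: [179.9, -0.0, 120.0]
ft_force: [0.6, -0.1, 0.6]
opening: 30.0
```

{"api": "servo_tool", "payload": {
  "linear": [
    [0,0,0],
    [0,0,0],
    [0,0,0],
    [0,0,0]
  ],
  "angular": [
    [0,0,0],
    [0,0,0],
    [0,0,0],
    [0,0,0]
  ]
}}

```text
t: 35.4
tool_pos: [412.7, 244.8, 243.3]
tool_rot: [-179.9, 0.0, 120.0]
ft_force: [-0.6, 0.2, -0.4]
opening: 30.1
```

```bash
python3 -c "
from h import *
im,p=shot('w16');st();X=(413,245.6)
knob(im,p,X,142+38)
circ(X,50,101,'wrist',im,(0,255,0),p);circ(X,31,149.5,'wrist',im,(0,0,255),p)
a=im[130:360,170:470]
sc=imaging.capture('scene'); u,v=proj('scene',(*X,110)).astype(int)
circ(X,31,149.5,'scene',sc,(0,0,255));circ(X,50,101,'scene',sc,(0,255,0))
b=sc[140:370,60:460]
cv2.imwrite('pics/fin.png',np.vstack([cv2.resize(a,(391,300)),cv2.resize(sc[v-75:v+75,u-98:u+98],(391,300),interpolation=cv2.INTER_CUBIC)]))
cv2.imwrite('pics/fin2.png',np.hstack([cv2.imread('pics/fin.png'),cv2.resize(imaging.capture('top')[160:345,150:480],(409,600*185*409//(330*600)))[:600] if 0 else cv2.copyMakeBorder(cv2.resize(imaging.capture('top')[160:345,150:480],(405,227)),0,373,0,0,cv2.BORDER_CONSTANT)]))"
```

```text
t 35.45 [412.7 244.8 243.2] [-1.7988e+02  2.0000e-02  1.2000e+02] F [ 0.  -0.7  0.4] op 29.4 j [-59.   3.  25.  98.  -1.  80.  -3.]
pred px (np.int64(318), np.int64(252))
(473, [318.3, 251.3], [412.6, 246.3], [17, 16, 24, 24])
```

View pics/fin2.png

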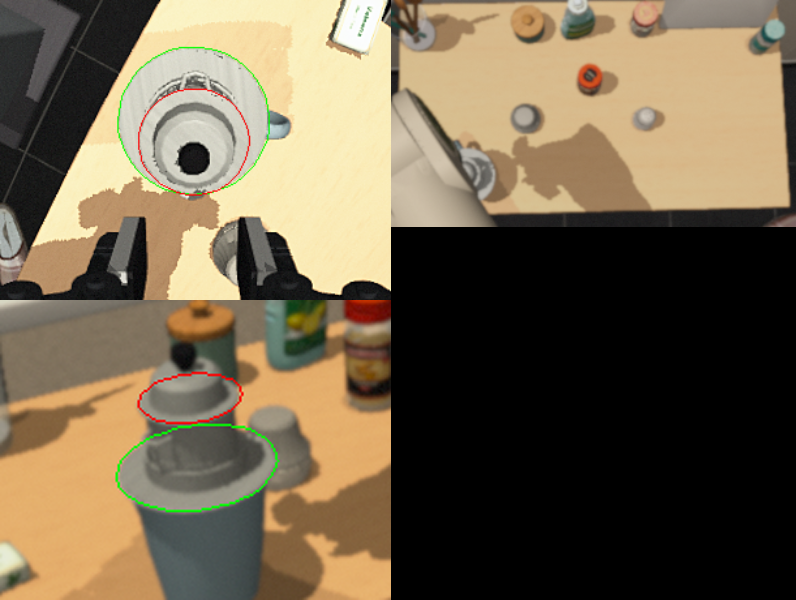

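The stack stands level and matches the seated heights in both views, the jars, shaker, timer and tin are where they were, and the gripper is clear. Handing in.

```bash
python3 -c "
from workcell import env
print(env.job_done())"
```

```text
the job is handed in; nothing more can be done
None
```

I put the filter together on the blue mug in the order asked: plate, brewing cup, press, lid. I released each part and backed off before fetching the next, and handed the job in after about 35 s of robot time.

- **Seating:** Each part touched down within 0.1 mm of the height worked out for it fully home. Contact forces were about 5 to 10 N.
- **Last pictures:** The wrist and scene views show plate and lid level and in line with their seated outlines. The lid's knob is within about 1 mm of the stack's axis and nothing touches the stack. The jars, shaker, timer and tin look unmoved in the top view.
- **Tool length did not match the interface text:** The real fingertips stand about 27 mm behind the stated TCP. My first grasp therefore closed in the air above the plate's collar, touching nothing. I measured the offset in the images and worked with it from then on.
- **Gripper opening reads low:** It showed 2 to 4 mm under the part's size on the collar and the knobs. I regripped the press twice because of this, first to rule out a poor hold, then to keep the fingertips clear of the cup's rim.
- **Cup position:** The top and wrist cameras disagreed by about 5 mm on where the cup stood. I used the close wrist reading, and the picture of the cup in the gripper confirmed it.
- **Press in the cup:** I checked it by its contact height and by its knob, found about 1.4 mm off the axis. I did not look into the closed cup.

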